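# Stand the sound screwdrivers in the bench holder

### The arm

A 6-joint arm with a two-finger parallel gripper is mounted at the origin on the work surface. World frame = base frame: x ahead of the robot, y to its left, z up, the work surface at z = 0. Lengths are in m, angles in rad, forces in N, time in s.
With the tool pointing down it reaches from about 0.3 to 0.775 m from the base axis. Payload 14.6 kg.
Tool frame: the origin (TCP) lies midway between the tips of the shut fingers; the grasp point (between the pads) lies 19 mm behind it; z points along the fingers, y is the line along which they close (so a half turn about z gives the same grasp; the last joint's range is limited). The gripper opens to 85 mm and grips with 20 to 120 N. Pads are 22 mm wide; open, the fingers measure 114 mm over their backs; the gripper's body (76 mm by 85 mm) begins 54 mm behind the grasp point. The pads swing forward as they close: fully open they stand 13 mm farther back than shut.
Start: joints at [-1.214, 0.3, 1.521, -0, 1.321, -0.067], TCP at [0.226, -0.501, 0.231] pointing down, gripper open.
Joint ranges: [-3.03, 3.03], [-0.79, 2.21], [0.23, 2.52], [-1.04, 4.18], [0, 3.07], [-2.55, 2.55]. Speed limits (rad/s): [2.22, 2.22, 2.57, 3.14, 3.14, 3.14].

### API

Orientations are given as [roll, pitch, yaw] about the fixed x, y, z axes, in that order (R = Rz(yaw) Ry(pitch) Rx(roll)).
In Python, from rig import ctrl gives the robot as it stands.
- The arm moves only by the tool arm_command, never from a script. Its argument "moves" is a list that holds one entry, the list of rows, each a list of 6 numbers: the shift along the tool's x, y, z normalised to -1 to 1, where 1 is 25 mm, then the turn, a rotation vector about the tool's x, y, z normalised to -1 to 1, where 1 is 0.1 rad. A call has 1 to 5 rows; each row shifts and turns the commanded pose from where the row before left it, along the tool's axes as they then stand; what a row does not reach is not made up. A row lasts 1/12 s, in which the tool goes at most 41.7 mm and 7.16 degrees, less where a joint would pass 70% of its speed; a pose out of reach is approached as far as the arm can. A call with a number of a shift or a turn outside -1 to 1 is refused whole. A call with a gripper value outside its range is refused whole. "fingers" is the opening, from 0 (shut) to 1 (fully open), set as the call begins (left out, the last holds). The fingers move at their own pace and stop on an object; the grip force is fixed at half the most. Time passes only in rows, so rows that do not move let the fingers close. It gives the time, the measured TCP pose, the force, the opening and the grip force at its end, in the units of the state.
- ctrl.get_state(): the state, without advancing time (a new reading comes with each control period).
- ctrl.camera(name): name is "side" or "top"; returns a dict with "image" (384x512x3 uint8, blue, green, red), "fx", "fy", "cx", "cy" (pixels), "R" (3x3) and "t" (3): a world point X has camera coordinates R X + t. Camera axes: x right, y down, z forward; pixel columns grow to the right and rows downward; lengths in m; the calibration is good to about 2 mm. A picture is of the moment at which its call begins. There is no depth.
- ctrl.finish_job(): hands the job in; it is judged then, once.
Trained networks look in the newest picture that a camera, given by its name, has taken for a name from the list of things; names that differ only in an ending like _2 or _b are one class to them, and where a whole thing is asked for, a point or a joint stands for the part that bears it (a point fixed in the world has none). Each returns a list of dicts, best first, with "conf" (0 to 1); they miss things now and then, are a little off and sometimes report something else, mostly with a low value. They report only what shows in the picture. A call takes as long as a camera call. They do not tell look-alikes from the thing itself.
- ctrl.recognise(camera, query): "uv" ([column, row] in pixels, amid what is visible of it).
- ctrl.spot_point(camera, query): "uv" ([column, row] in pixels: a listed point, or the origin of a listed thing).
The state is a dict: "time": time; "joints": joint angles; "qvel": joint speeds; "joint_efforts": joint torques, N m; "eef_pos": TCP position; "orientation": TCP orientation; "ft_force": force on the tool from outside, world axes, zero at the start; "moment": the same for the moment, N m; "grip_width": finger opening in m; "gripper_force": force on a finger pad.
Only numpy, scipy, OpenCV 4.12 (cv2) and the standard library are available. Lean on these libraries where they do the work, as an engineer would, in place of code of your own. Each camera call takes 0.05 s, during which the arm holds its last target. There are 200 camera calls.

### The job

Three screwdrivers lie in the notched cradle on the electronics bench; one has a bent blade. Stand each of the two straight ones blade-down in its own pocket of the steel holder: the pocket floors are set at unknown depths, so lower each one until you feel it stand on the floor before you let go; neither force it down nor let it drop. Leave the bent one lying in the cradle, and do not disturb the other things on the bench.

Things in the scene. Friction and masses are not known exactly. Their poses are not given: they have to be found in the camera images.
- driver_a: a straight screwdriver, about 85 g: square red handle 20 x 20 mm, steel blade 7 mm thick. Origin on its long axis near the centre of mass; x points along the blade. Handle from x = -55 to +20 mm (front 9 mm a round 17 mm collar), blade from +20 to the tip at +120 mm. Starts lying level in a cradle notch, axis 48 mm above the work surface
- driver_b: a second, equal straight screwdriver, about 85 g: square red handle 20 x 20 mm, steel blade 7 mm thick. Origin on its long axis near the centre of mass; x points along the blade. Handle from x = -55 to +20 mm (front 9 mm a round 17 mm collar), blade from +20 to the tip at +120 mm. Starts lying level in a cradle notch, axis 48 mm above the work surface
- driver_a_tip (a point): tip of driver_a's blade
- driver_b_tip (a point): tip of driver_b's blade
- driver_bent: the bad screwdriver: same handle and blade thickness and same frame, but the blade is bent sideways by 35 degrees 50 mm beyond the handle. Lies in the third notch of the cradle
- cradle: fixed aluminium cradle, base 150 x 200 x 8 mm, with two notched rails 10 mm thick: at x = -42 mm under the handles (teeth to 46 mm high), at x = +56 mm under the blades (teeth to 54 mm). Notches at y = -68, 0, +68 mm; a lying screwdriver's origin is near x = 0. Origin on the work surface; x points as the blades do. Which screwdriver lies in which notch varies
- holder: fixed steel holder, base plate 100 x 170 x 10 mm with two square tubes 28 mm wide outside standing on it at y = -45 and +45 mm, 100 mm tall overall, joined by a low web. Origin on the work surface under its centre, y along the row of pockets
- pocket_a (a point): centre of a holder pocket's mouth: upright square tube, 20 mm wide inside, walls 4 mm, mouth 100 mm above the work surface. The floor inside is an adjustable stop set anywhere from 48 to 88 mm below the mouth, differently in each pocket. z points up (this one at y = -45 mm of the holder)
- pocket_b (a point): centre of a holder pocket's mouth: upright square tube, 20 mm wide inside, walls 4 mm, mouth 100 mm above the work surface. The floor inside is an adjustable stop set anywhere from 48 to 88 mm below the mouth, differently in each pocket. z points up (this one at y = +45 mm of the holder)
- tin: bystander: steel tin 72 mm across, 80 mm tall, origin under its centre
- spool: bystander: plastic wire spool 56 mm across, 46 mm tall, origin under its centre
- parts_box: bystander: open blue plastic box 120 x 90 x 50 mm, origin under its centre
Mind the look-alikes: they are no part of the job. What is shaped like the driver_a but black or blue is not meant.

How it is judged:
At the end, for the whole second after the job is handed in: each straight screwdriver stands released and at rest, one in each pocket, blade down: tip within 14 mm of the pocket's axis and more than 40 mm below its mouth, leaning less than about 25 degrees; the bent one is within 20 mm of where it lay ((((horizontal distance between driver_a_tip and pocket_a below 0.014 m and z of driver_a_tip in the frame of pocket_a below -0.04 m and angle between driver_a's own x axis and vertical above 2.7 rad and linear speed of driver_a below 0.02 m/s) and (horizontal distance between driver_b_tip and pocket_b below 0.014 m and z of driver_b_tip in the frame of pocket_b below -0.04 m and angle between driver_b's own x axis and vertical above 2.7 rad and linear speed of driver_b below 0.02 m/s)) or ((horizontal distance between driver_a_tip and pocket_b below 0.014 m and z of driver_a_tip in the frame of pocket_b below -0.04 m and angle between driver_a's own x axis and vertical above 2.7 rad and linear speed of driver_a below 0.02 m/s) and (horizontal distance between driver_b_tip and pocket_a below 0.014 m and z of driver_b_tip in the frame of pocket_a below -0.04 m and angle between driver_b's own x axis and vertical above 2.7 rad and linear speed of driver_b below 0.02 m/s))) and distance of driver_bent from where it was at the start of the episode below 0.02 m); the robot touches nothing.
It fails at once if driver_a falls freely, faster than 0.45 m/s out of the fingers (a drop of about 10 mm) (linear speed of driver_a above 0.45 m/s and contact force between the fingers and driver_a below 0.1 N).
It fails at once if driver_b falls freely, faster than 0.45 m/s out of the fingers (a drop of about 10 mm) (linear speed of driver_b above 0.45 m/s and contact force between the fingers and driver_b below 0.1 N).
It fails at once if driver_bent moved more than 50 mm (distance of driver_bent from where it was at the start of the episode above 0.05 m).
It fails at once if a straight screwdriver is forced against the holder with more than 40 N (contact force between any of driver_a, driver_b and holder above 40 N).
It fails at once if the tin, the spool or the parts box moved more than 30 mm (distance of any of tin, spool, parts_box from where it was at the start of the episode above 0.03 m).
It also fails if it takes over 64 s, if anything falls off the work surface, if the arm or the gripper's body presses on something with over 40 N, if the wrist force passes 120 N, or if a joint passes its speed limit or range.

## Working session

There is one attempt and no reset: what is moved stays moved. The work goes in short steps, Python scripts to look and compute and a tool call to move; the robot and the scene stay as the last step left them, time stands still between calls to the robot, and variables do not carry over. Pictures are saved under pics/ and viewed, at most 10 in all, crops included, and the job is handed in when it is done.

Besides the shell and the picture viewer there is one more tool, called after ">>>" by a JSON object that holds its "method" and its "body". arm_command: Moves the arm, as the interface text tells. Its arguments: {"type":"object","properties":{"moves":{"type":"array"},"fingers":{"type":"number"}},"required":["moves"]}

```bash
mkdir -p pics; ls
cat > h.py <<'E'
import numpy as np, cv2
from rig import ctrl
def ray(c,uv):
    d=np.array([(uv[0]-c["cx"])/c["fx"],(uv[1]-c["cy"])/c["fy"],1.]);R=np.array(c["R"]);t=np.array(c["t"])
    return -R.T@t, R.T@d
def atz(c,uv,z):
    o,d=ray(c,uv);return o+d*(z-o[2])/d[2]
def proj(c,X):
    p=np.array(c["R"])@np.array(X)+np.array(c["t"]);return np.array([c["fx"]*p[0]/p[2]+c["cx"],c["fy"]*p[1]/p[2]+c["cy"]])
E
python3 - <<'E'
from h import *
ims=[]
for n in("top","side"):
    c=ctrl.camera(n);ims.append(c["image"])
    print(n,ray(c,(256,192)),c["fx"])
    for q,z in(("driver_a",.048),("driver_bent",.048),("cradle",.0),("holder",0),("pocket_a",.1),("pocket_b",.1),("driver_a_tip",.048),("tin",0),("spool",0),("parts_box",0)):
        for r in ctrl.spot_point(n,q)[:4]: print(q,np.round(r["conf"],2),np.round(r["uv"]),np.round(atz(c,r["uv"],z),3))
cv2.imwrite("pics/top.png",cv2.resize(ims[0],(800,600)));cv2.imwrite("pics/side.png",cv2.resize(ims[1],(800,600)))
s=ctrl.get_state();print(s["time"],s["eef_pos"],s["orientation"])
E
```

```text
pics
top (array([ 0.25889002, -0.02603893,  1.54580086]), array([ 0.20387855, -0.00654018, -0.97899576])) 462.52677195180706
driver_a 0.76 [294. 130.] [ 0.787 -0.166  0.048]
driver_a 0.75 [312. 278.] [ 0.29  -0.214  0.048]
driver_a 0.68 [289. 186.] [ 0.591 -0.144  0.048]
driver_a 0.6 [218. 245.] [0.395 0.085 0.048]
driver_bent 0.53 [296. 208.] [ 0.519 -0.169  0.048]
cradle 0.93 [290. 189.] [ 0.593 -0.152  0.   ]
holder 0.88 [201. 188.] [0.592 0.151 0.   ]
holder 0.74 [287. 185.] [ 0.605 -0.144  0.   ]
holder 0.68 [202. 197.] [0.564 0.146 0.   ]
pocket_a 0.74 [201. 195.] [0.551 0.14  0.1  ]
pocket_a 0.6 [196. 167.] [0.641 0.157 0.1  ]
pocket_b 0.74 [201. 195.] [0.551 0.14  0.1  ]
pocket_b 0.6 [196. 167.] [0.641 0.157 0.1  ]
driver_a_tip 0.74 [292. 240.] [ 0.411 -0.152  0.048]
driver_a_tip 0.71 [231. 281.] [0.281 0.044 0.048]
driver_a_tip 0.61 [352. 278.] [ 0.293 -0.344  0.048]
driver_a_tip 0.46 [314. 104.] [ 0.879 -0.235  0.048]
tin 0.63 [114. 196.] [0.565 0.447 0.   ]
spool 0.71 [250. 138.] [ 0.773 -0.017  0.   ]
parts_box 0.71 [371. 191.] [ 0.585 -0.429  0.   ]
side (array([-0.01152
[... 366 characters left out ...]
35.] [ 0.586 -0.142  0.   ]
holder 0.7 [240. 186.] [0.588 0.168 0.   ]
pocket_a 0.63 [253. 160.] [0.645 0.169 0.1  ]
pocket_a 0.62 [272. 198.] [ 0.591 -0.065  0.1  ]
pocket_b 0.63 [253. 160.] [0.645 0.169 0.1  ]
pocket_b 0.62 [272. 198.] [ 0.591 -0.065  0.1  ]
driver_a_tip 0.75 [257. 206.] [ 0.56  -0.019  0.048]
driver_a_tip 0.74 [229. 318.] [ 0.273 -0.385  0.048]
driver_a_tip 0.61 [376. 221.] [ 0.865 -0.277  0.048]
driver_a_tip 0.34 [333. 293.] [ 0.561 -0.45   0.048]
tin 0.95 [204. 149.] [0.572 0.471 0.   ]
spool 0.49 [308. 196.] [ 0.778 -0.01   0.   ]
parts_box 0.9 [333. 293.] [ 0.587 -0.422  0.   ]
1.1 [ 0.22617325 -0.50134016  0.23128282] [ 3.14158729e+00 -2.91257356e-05  4.23753422e-01]
```

View pics/top.png

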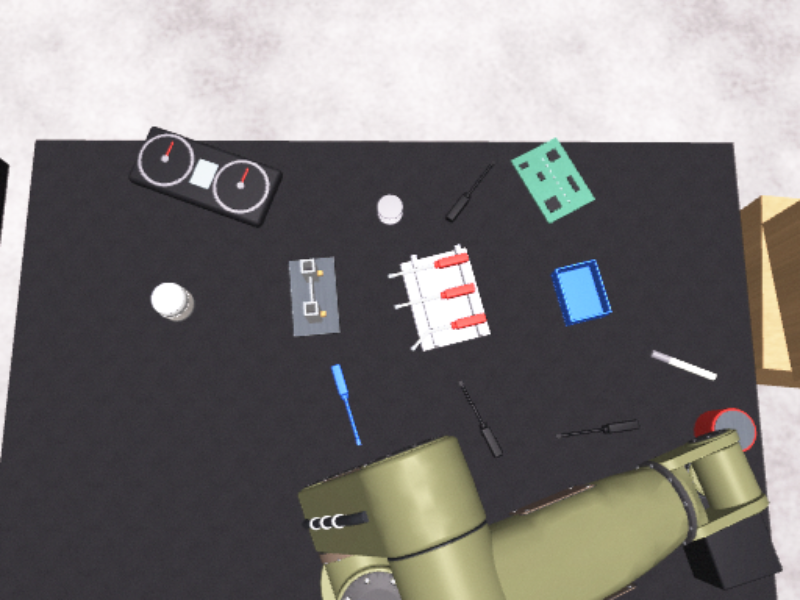

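View pics/side.png

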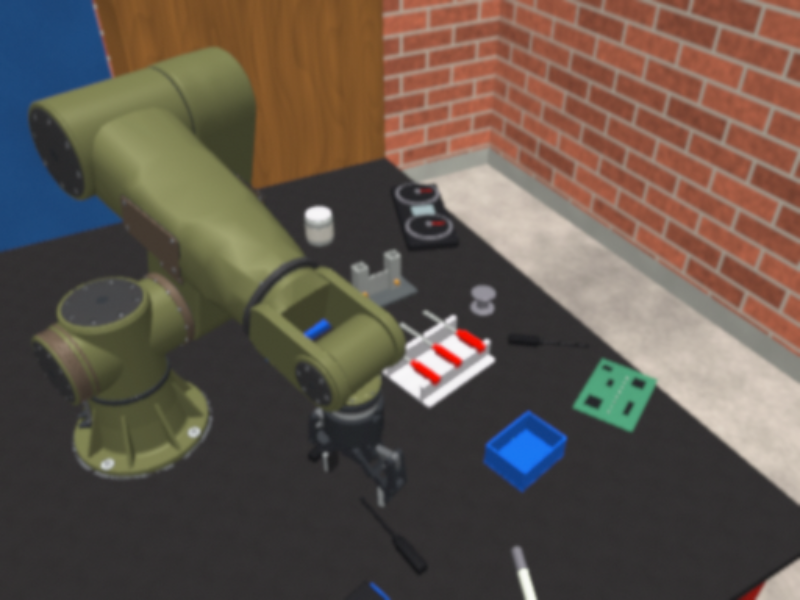

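The top view shows three red drivers in the white cradle, at about (455,262), (458,293) and (467,322) in the 800 px picture. The lowest one's blade kinks toward (415,348), so that is the bent one. Look-alikes, which I leave alone: blue at (345,400), black at (480,420), (600,428) and (470,190). The holder is at (315,295), with pocket mouths at (308,267) and (311,309). The side view agrees. Next I measure more precisely.

```bash
cat > meas.py <<'E'
from h import *
def reds(c,z=.052):
    im=c["image"];hsv=cv2.cvtColor(im,cv2.COLOR_BGR2HSV)
    m=(((hsv[...,0]<8)|(hsv[...,0]>172))&(hsv[...,1]>150)&(hsv[...,2]>90)).astype(np.uint8)
    n,l,s,ce=cv2.connectedComponentsWithStats(m)
    out=[]
    for i in range(1,n):
        if 30<s[i,4]<2000:
            p=np.argwhere(l==i)[:,::-1]
            P=np.array([atz(c,q,z)[:2] for q in p]);mu=(P.min(0)+P.max(0))/2;mu=P.mean(0)
            w,v=np.linalg.eigh(np.cov((P-mu).T));d=v[:,1]*np.sign(v[1,1]); e=(P-mu)@d
            out.append((ce[i],s[i,4],mu,np.degrees(np.arctan2(d[1],d[0])),e.min(),e.max()))
    return out
E
python3 - <<'E'
from meas import *
c=ctrl.camera("top")
for o in reds(c,.055): print([np.round(x,3) for x in o])
cv2.imwrite("pics/crop.png",cv2.resize(c["image"][150:230,180:320],(798,456),interpolation=cv2.INTER_CUBIC))
c2=ctrl.camera("side")
for o in reds(c2,.055): print([np.round(x,3) for x in o])
E
```

```text
[array([286.93 , 168.395]), np.int32(43), array([ 0.65 , -0.139]), np.float64(100.414), np.float64(-0.043), np.float64(0.03)]
[array([290.146, 188.073]), np.int32(41), array([ 0.583, -0.149]), np.float64(95.749), np.float64(-0.04), np.float64(0.027)]
[array([298.459, 206.865]), np.int32(37), array([ 0.52 , -0.175]), np.float64(101.601), np.float64(-0.042), np.float64(0.032)]
[array([457.308, 270.162]), np.int32(234), array([ 0.317, -0.678]), np.float64(87.688), np.float64(-0.082), np.float64(0.043)]
[array([300.869, 216.777]), np.int32(130), array([ 0.654, -0.146]), np.float64(97.982), np.float64(-0.041), np.float64(0.042)]
[array([285.865, 227.021]), np.int32(96), array([ 0.585, -0.165]), np.float64(102.608), np.float64(-0.037), np.float64(0.04)]
[array([272.317, 237.894]), np.int32(104), array([ 0.521, -0.187]), np.float64(102.723), np.float64(-0.037), np.float64(0.04)]
[array([480.863, 379.882]), np.int32(51), array([ 0.701, -0.824]), np.float64(3.254), np.float64(-0.02), np.float64(0.025)]
```

View pics/crop.png

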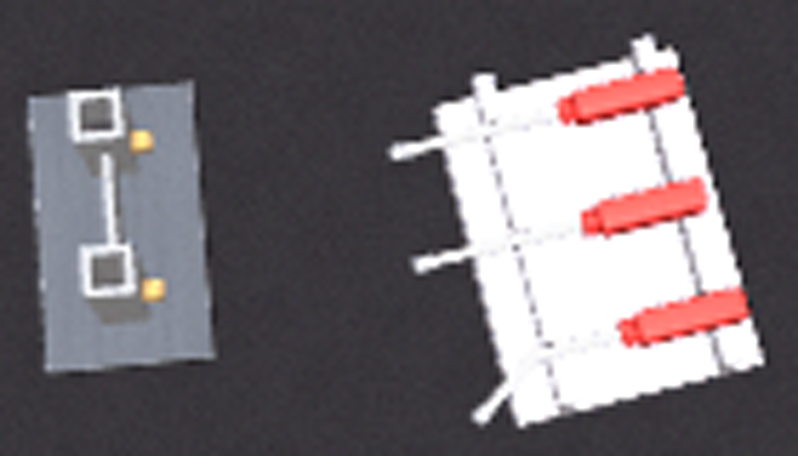

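The crop shows two straight drivers, the far one with its tip at crop (395,153) and the middle one with its tip at (417,265). The lowest has a bent blade with its tip at (480,418). The pocket mouths are at crop (96,116) and (107,271).

Run:
```python
from meas import *
c=ctrl.camera("top")
f=lambda U,z:atz(c,((U[0]+.5)/5.7-.5+180,(U[1]+.5)/5.7-.5+150),z)
for n,U,z in(("pfar",(96,116),.1),("pnear",(107,271),.1)): print(n,f(U,z).round(4))
for n,tip,fr,bk in(("far",(393,153),(560,108),(684,84)),("mid",(415,266),(583,220),(706,193))):
    t=f(tip,.05)[:2];a=f(fr,.053)[:2];b=f(bk,.053)[:2];d=(t-b)/np.linalg.norm(t-b)
    print(n,t.round(4),a.round(4),b.round(4),"yaw",np.degrees(np.arctan2(d[1],d[0])).round(1),"len",np.linalg.norm(t-b).round(4),"orig(tip,front,back)",(t-.12*d).round(4),(a-.02*d).round(4),(b+.055*d).round(4))
s=ctrl.get_state();print(s["time"])
```

```text
pfar [0.632  0.1564 0.1   ]
pnear [0.5427 0.1478 0.1   ]
far [ 0.6232 -0.0111] [ 0.6499 -0.1086] [ 0.6646 -0.1814] yaw 103.7 len 0.1752 orig(tip,front,back) [ 0.6516 -0.1277] [ 0.6546 -0.128 ] [ 0.6516 -0.1279]
mid [ 0.556  -0.0242] [ 0.5829 -0.1214] [ 0.5992 -0.193 ] yaw 104.3 len 0.1743 orig(tip,front,back) [ 0.5857 -0.1404] [ 0.5879 -0.1408] [ 0.5856 -0.1397]
1.25
```

>>> {"method": "arm_command", "body": {"moves": [[[0.98, -0.25, -0.1, 0, 0, 0], [0.98, -0.25, -0.1, 0, 0, 0], [0.98, -0.25, -0.1, 0, 0, 0], [0.98, -0.25, -0.1, 0, 0, 0], [0.98, -0.25, -0.1, 0, 0, 0]]], "fingers": 0.55}}

```text
time: 1.67
eef_pos: [0.3258, -0.4217, 0.244]
orientation: [3.141, -0.0, 0.424]
ft_force: [-0.1, 0.1, 0.4]
grip_width: 0.047
gripper_force: 0.0
```

```bash
cat > log.py <<'E'
from h import *
import json
s=ctrl.get_state();r={k:list(map(float,np.atleast_1d(s[k]))) for k in("time","joints","eef_pos","orientation","ft_force","grip_width","gripper_force")}
open("log.jsonl","a").write(json.dumps(r)+"\n")
for k in r: print(k,np.round(r[k],4))
E
echo '{"joints":[-1.214,0.3,1.521,0,1.321,-0.067],"eef_pos":[0.22617,-0.50134,0.23128],"orientation":[3.14159,0,0.42375]}'>log.jsonl
python3 log.py
```

```text
time [1.6667]
joints [-0.9818  0.2517  1.5525  0.      1.3373  0.1655]
eef_pos [ 0.3258 -0.4217  0.244 ]
orientation [ 3.1415 -0.      0.4236]
ft_force [-0.0952  0.1039  0.3544]
grip_width [0.047]
gripper_force [0.]
```

>>> {"method": "arm_command", "body": {"moves": [[[0.98, -0.25, -0.1, 0, 0, -0.5], [0.98, -0.25, -0.1, 0, 0, 0.5], [0.98, -0.25, -0.1, 0, 0, 0], [0.98, -0.25, -0.1, 0, 0, 0], [0.98, -0.25, -0.1, 0, 0, 0]]]}}

```text
time: 2.08
eef_pos: [0.4239, -0.3417, 0.2565]
orientation: [3.141, -0.0, 0.424]
ft_force: [-0.7, -0.2, -0.5]
grip_width: 0.0467
gripper_force: 0.0
```

>>> {"method": "arm_command", "body": {"moves": [[[0.98, -0.25, -0.1, 0, 0, 0], [0.98, -0.25, -0.1, 0, 0, 0], [0.98, -0.25, -0.1, 0, 0, 0], [0.98, -0.25, -0.1, 0, 0, 0], [0.98, -0.25, -0.1, 0, 0, 0]]]}}

```text
time: 2.5
eef_pos: [0.5227, -0.2628, 0.2689]
orientation: [3.142, 0.0, 0.424]
ft_force: [-0.5, -0.4, 0.4]
grip_width: 0.047
gripper_force: 0.0
```

```bash
python3 log.py
```

```text
time [2.5]
joints [-0.5285  0.354   1.3623 -0.      1.4252  0.6184]
eef_pos [ 0.5227 -0.2628  0.2689]
orientation [3.1416 0.     0.4238]
ft_force [-0.5002 -0.3756  0.4144]
grip_width [0.047]
gripper_force [0.]
```

>>> {"method": "arm_command", "body": {"moves": [[[0.98, -0.25, -0.1, 0, 0, 0], [0.98, -0.25, -0.1, 0, 0, 0], [0, 0, 0, 0, 0, -1], [0, 0, 0, 0, 0, -1], [0, 0, 0, 0, 0, -1]]]}}

```text
time: 2.92
eef_pos: [0.5616, -0.2318, 0.2736]
orientation: [-3.141, 0.0, 0.73]
ft_force: [-0.1, -0.2, -1.1]
grip_width: 0.0467
gripper_force: 0.0
```

>>> {"method": "arm_command", "body": {"moves": [[[0, 0, 0, 0, 0, -1], [0, 0, 0, 0, 0, -1], [0, 0, 0, 0, 0, -1], [0, 0, 0, 0, 0, -1], [0, 0, 0, 0, 0, -1]]]}}

```text
time: 3.33
eef_pos: [0.5613, -0.2323, 0.2737]
orientation: [-3.142, -0.0, 1.229]
ft_force: [-0.1, -0.2, -0.4]
grip_width: 0.047
gripper_force: 0.0
```

>>> {"method": "arm_command", "body": {"moves": [[[0, 0, 0, 0, 0, -1], [0, 0, 0, 0, 0, -1], [0, 0, 0, 0, 0, -1], [0, 0, 0, 0, 0, -1], [0, 0, 0, 0, 0, -1]]]}}

```text
time: 3.75
eef_pos: [0.5613, -0.2322, 0.2737]
orientation: [-3.142, -0.0, 1.729]
ft_force: [-0.6, -0.2, -0.5]
grip_width: 0.0471
gripper_force: 0.0
```

```bash
python3 log.py
```

```text
time [3.75]
joints [-0.4526  0.4039  1.2837  0.      1.4541 -0.6105]
eef_pos [ 0.5613 -0.2322  0.2737]
orientation [-3.1415e+00 -1.0000e-04  1.7288e+00]
ft_force [-0.6193 -0.2148 -0.5411]
grip_width [0.0471]
gripper_force [0.]
```

>>> {"method": "arm_command", "body": {"moves": [[[0, 0, 0, 0, 0, -0.5], [0, 0, 0, 0, 1, 0], [0, 0, 0, 0, 1, 0], [0, 0, 0, 0, 1, 0]]]}}

```text
time: 4.08
eef_pos: [0.5615, -0.232, 0.2747]
orientation: [3.14, -0.304, 1.775]
ft_force: [0.2, 0.5, 0.5]
grip_width: 0.047
gripper_force: 0.0
```

```bash
python3 log.py
cat > kin.py <<'E'
import numpy as np, json
from scipy.optimize import least_squares
from scipy.spatial.transform import Rotation as Ro
def fk(q,p,s):
    r0,z0,L2,e,L4,d6,b=p
    Rz=lambda a:Ro.from_euler("z",a); Ry=lambda a:Ro.from_euler("y",a)
    R1=Rz(q[0]);x=R1.apply([r0,b,z0])
    R2=R1*Ry(q[1]);x=x+R2.apply([0,0,L2])
    R3=R2*Ry(q[2]);x=x+R3.apply([-e,0,L4])          # local z along forearm when e=0
    R4=R3*Rz(s*q[3]);R5=R4*Ry(q[4])
    R6=R5*Rz(q[5]+s6);x=x+R5.apply([0,0,d6])
    return x,R6
s6=-np.pi/2
def load():
    return [json.loads(l) for l in open("log.jsonl")]
def fit(s):
    D=load()
    f=lambda p:np.concatenate([fk(d["joints"],p,s)[0]-d["eef_pos"] for d in D]+[1e-3*(p-P0)])
    P0=np.array([.0,.4,.4,0,.4,.25,.03])
    return least_squares(f,P0)
if __name__=="__main__":
    for s in(1,-1):
        r=fit(s);D=load();print(s,r.x.round(4),np.abs(r.fun[:3*len(D)]).max())
        for d in D: 
            x,R=fk(d["joints"],r.x,s);print((R.inv()*Ro.from_euler("xyz",d["orientation"])).magnitude().round(4),end=" ")
        print()
E
python3 kin.py
```

```text
time [4.0833]
joints [-0.5416  0.5136  1.1506  0.2242  1.6832 -0.7438]
eef_pos [ 0.5615 -0.232   0.2747]
orientation [ 3.14   -0.304   1.7754]
ft_force [0.1717 0.546  0.4751]
grip_width [0.047]
gripper_force [0.]
1 [ 3.000e-04  2.209e-01  4.241e-01 -4.070e-02  4.472e-01  2.446e-01
  3.670e-02] 0.00016782281903723884Traceback (most recent call last):
  File "kin.py", line 25, in <module>
    x,R=fk(d["joints"],r.x,s);print((R.inv()*Ro.from_euler("xyz",d["orientation"])).magnitude().round(4),end=" ")
                                    ^^^^^^^^^^^^^^^^^^^^^^^^^^^^^^^^^^^^^^^^^^^^^^^^^^^^^^^^^^^^^^^^^
AttributeError: 'float' object has no attribute 'round'
```

```bash
sed -i 's/print((R.inv.*$/print(round(float((R.inv()*Ro.from_euler("xyz",d["orientation"])).magnitude()),4),end=" ")/' kin.py; python3 kin.py|head -3
cat > plan.py <<'E'
from kin import *
from scipy.spatial.transform import Slerp
p=fit(1).x
lo=np.array([-3.03,-.79,.23,-1.04,0,-2.55]);hi=np.array([3.03,2.21,2.52,4.18,3.07,2.55])
def ik(x,R,q0):
    def f(q):
        X,Q=fk(q,p,1);return np.r_[(X-x)*5,(Q.inv()*R).as_rotvec(),1e-4*(q-q0)]
    r=least_squares(f,np.clip(q0,lo+1e-3,hi-1e-3),bounds=(lo,hi));return r.x,np.linalg.norm(r.fun[:6])
dn=np.array([0,0,-1.])
def hz(a): return np.array([np.cos(a),np.sin(a),0])
def Rg(th,yaw): # grasp: driver along yaw
    d=hz(yaw);z=np.cos(th)*dn+np.sin(th)*d;x=np.cos(th)*d-np.sin(th)*dn;return Ro.from_matrix(np.c_[x,np.cross(z,x),z])
def Rp(th,h): # place: heading h
    h=hz(h);z=np.sin(th)*dn+np.cos(th)*h;x=np.cos(th)*dn-np.sin(th)*h;return Ro.from_matrix(np.c_[x,np.cross(z,x),z])
Y=np.radians(102)
def tcp(G,R): return np.array(G)+R.apply([0,0,.019])
if __name__=="__main__":
  q0=np.array(load()[-1]["joints"])
  for th in np.radians([35,43,50]):
    R0=Rg(th,Y);qs=[];
    qg,e=ik(tcp([.654,-.136,.048],R0),R0,q0);print("th",np.degrees(th).round(),"grasp",qg.round(2),e.round(4))
    ql,e=ik(tcp([.6,-.1,.3],R0),R0,qg)
    for hd in(-90,-78,-60,-30,-10,15,40,70,100):
        R1=Rp(th,np.radians(hd));S=Slerp([0,1],Ro.concatenate([R0,R1]));q=ql;E=0;st=0
        for t in np.linspace(0,1,16)[1:]:
            q1,e=ik(tcp(np.array([.6,-.1,.3])*(1-t)+t*np.array([.61,.1,.3]),S(t)),S(t),q);E=max(E,e);st=max(st,abs(q1-q).max());q=q1
        q2,e2=ik(tcp([.632,.156,.165],R1),R1,q);q3,e3=ik(tcp([.543,.148,.142],R1),R1,q)
        print(hd,"path err",round(E,3),"step",round(st,2),"far",q2.round(2),round(e2,3),"near",q3.round(2),round(e3,3))
E
python3 plan.py
```

```text
1 [ 3.000e-04  2.209e-01  4.241e-01 -4.070e-02  4.472e-01  2.446e-01
  3.670e-02] 0.00016782281903723884
3.1415 3.1416 3.1416 3.1416 3.1416 
th 35.0 grasp [-0.42  0.95  1.08  0.48  1.51  2.39] 0.0
-90 path err 0.815 step 0.86 far [ 0.39  1.32  0.23 -1.04  2.26  2.55] 0.927 near [ 0.39  1.37  0.23 -1.04  2.41  2.55] 1.157
-78 path err 0.792 step 0.13 far [ 0.29  0.67  1.17 -0.52  1.38  2.55] 0.943 near [ 0.18  0.34  1.71 -0.28  0.92  2.55] 0.997
-60 path err 0.589 step 0.08 far [ 0.26  0.5   1.45 -0.46  0.97  2.55] 0.735 near [ 0.22  0.3   1.79 -0.37  0.76  2.55] 0.786
-30 path err 0.245 step 0.1 far [ 0.26  0.4   1.67 -0.6   0.56  2.55] 0.403 near [ 0.25  0.24  1.93 -0.56  0.45  2.55] 0.461
-10 path err 0.037 step 0.2 far [ 0.24  0.37  1.8  -0.75  0.28  2.55] 0.211 near [ 0.23  0.22  2.03 -0.74  0.21  2.55] 0.274
15 path err 0.0 step 0.33 far [ 0.16  0.37  1.91  2.41  0.13 -0.9 ] 0.0 near [ 0.17  0.26  2.15  2.82  0.24 -1.31] 0.0
40 path err 0.0 step 0.25 far [ 0.    0.41  1.84  1.48  0.56 -0.35] 0.0 near [-0.02  0.3   2.09  1.68  0.57 -0.6 ] 0.0
70 path err 0.0 step 0.2 far [-0.1   
[... 1774 characters left out ...]
0 path err 0.071 step 0.12 far [ 0.27  0.44  1.61 -0.49  0.7   2.55] 0.215 near [ 0.27  0.29  1.86 -0.46  0.6   2.55] 0.271
-10 path err 0.0 step 0.13 far [ 0.28  0.4   1.74 -0.67  0.46  2.55] 0.009 near [ 0.29  0.26  1.96 -0.66  0.39  2.55] 0.074
15 path err 0.0 step 0.11 far [0.16 0.37 1.78 0.21 0.3  1.29] 0.0 near [0.18 0.24 2.03 0.29 0.18 1.22] 0.0
40 path err 0.0 step 0.18 far [0.05 0.4  1.73 0.8  0.57 0.33] 0.0 near [0.04 0.27 1.99 0.97 0.5  0.13] 0.0
70 path err 0.0 step 0.19 far [-0.03  0.52  1.56  0.82  0.99 -0.12] 0.0 near [-0.05  0.38  1.83  0.89  0.92 -0.26] 0.0
100 path err 0.0 step 0.19 far [-0.04  0.67  1.32  0.69  1.39 -0.42] 0.0 near [-0.06  0.52  1.62  0.71  1.28 -0.54] 0.0
```

```bash
sed -i 's/^s6=.*/s6=np.pi\/2/' kin.py; python3 kin.py|head -2; sed -i 's/(-90,-78,-60,-30,-10,15,40,70,100)/(-110,-90,-78,-60,-40,60,80,100)/' plan.py; python3 plan.py
```

```text
1 [ 3.000e-04  2.209e-01  4.241e-01 -4.070e-02  4.472e-01  2.446e-01
  3.670e-02] 0.00016782281903723884
th 35.0 grasp [-0.42  0.95  1.08  0.48  1.51 -0.76] 0.0
-110 path err 0.0 step 0.1 far [ 0.4   0.97  0.88 -0.71  1.95  0.71] 0.0 near [ 0.43  0.81  1.24 -0.64  1.82  0.86] 0.0
-90 path err 0.0 step 0.1 far [ 0.44  0.85  1.11 -0.84  1.68  0.57] 0.0 near [ 0.49  0.71  1.41 -0.81  1.6   0.72] 0.0
-78 path err 0.0 step 0.11 far [ 0.46  0.77  1.25 -0.92  1.51  0.51] 0.0 near [ 0.52  0.65  1.53 -0.91  1.45  0.66] 0.0
-60 path err 0.0 step 0.12 far [ 0.47  0.66  1.44 -1.04  1.24  0.42] 0.006 near [ 0.53  0.55  1.69 -1.04  1.21  0.56] 0.023
-40 path err 0.021 step 0.15 far [ 0.43  0.53  1.59 -1.04  0.93  0.19] 0.113 near [ 0.48  0.42  1.8  -1.04  0.94  0.3 ] 0.158
60 path err 0.454 step 0.2 far [ 0.12  0.41  1.63  0.54  0.67 -2.55] 0.497 near [ 0.16  0.24  1.91  0.51  0.52 -2.55] 0.533
80 path err 0.688 step 0.2 far [ 0.12  0.47  1.48  0.46  0.93 -2.55] 0.722 near [ 0.18  0.28  1.81  0.38  0.72 -2.55] 0.752
100 path err 0.845 step 0.81 far [-0.01  1.31  0.23  1.01  2.21 -2.55] 0.943 near 
[... 1401 characters left out ...]
.4   0.7   1.26 -0.7   1.39  0.4 ] 0.0 near [ 0.45  0.56  1.55 -0.7   1.31  0.53] 0.0
-60 path err 0.0 step 0.12 far [ 0.41  0.6   1.42 -0.77  1.16  0.22] 0.0 near [ 0.46  0.48  1.69 -0.81  1.09  0.37] 0.0
-40 path err 0.0 step 0.14 far [ 0.38  0.51  1.57 -0.83  0.88 -0.  ] 0.0 near [ 0.44  0.38  1.83 -0.91  0.83  0.17] 0.0
60 path err 0.298 step 0.17 far [ 0.11  0.44  1.57  0.42  0.79 -2.55] 0.316 near [ 0.14  0.29  1.84  0.4   0.65 -2.55] 0.347
80 path err 0.561 step 0.18 far [ 0.15  0.49  1.46  0.3   0.97 -2.55] 0.56 near [ 0.2   0.32  1.77  0.24  0.79 -2.55] 0.576
100 path err 0.832 step 0.19 far [ 0.2   0.53  1.38  0.2   1.11 -2.55] 0.822 near [ 0.27  0.34  1.74  0.08  0.85 -2.55] 0.819
```

>>> {"method": "arm_command", "body": {"moves": [[[0, 0, 0, 0, 0.9, 0], [0, 0, 0, 0, 0.9, 0], [0, 0, 0, 0, 0.9, 0], [0, 0, 0, 0, 0.9, 0], [0, 0, 0, 0, 0.86, 0]]]}}

```text
time: 4.5
eef_pos: [0.5613, -0.2326, 0.2739]
orientation: [3.141, -0.75, 1.774]
ft_force: [-0.3, -0.3, 0.4]
grip_width: 0.0468
gripper_force: 0.0
```

>>> {"method": "arm_command", "body": {"moves": [[[-0.66, 0.73, 0.77, 0, 0, 0], [-0.66, 0.73, 0.77, 0, 0, 0], [-0.66, 0.73, 0.77, 0, 0, 0], [-0.66, 0.73, 0.77, 0, 0, 0], [-0.66, 0.73, 0.77, 0, 0, 0]]]}}

```text
time: 4.92
eef_pos: [0.6505, -0.209, 0.1457]
orientation: [-3.141, -0.746, 1.773]
ft_force: [0.2, 0.2, 0.7]
grip_width: 0.047
gripper_force: 0.0
```

>>> {"method": "arm_command", "body": {"moves": [[[-0.66, 0.73, 0.77, 0, 0, 0], [0, 0, 0, 0, 0, 0]]]}}

```text
time: 5.08
eef_pos: [0.6677, -0.2021, 0.1143]
orientation: [-3.132, -0.752, 1.769]
ft_force: [-0.8, 1.7, -1.0]
grip_width: 0.0469
gripper_force: 0.0
```

```bash
cat > go.py <<'E'
# go.py x y z : tool-axis shifts in units to bring TCP there; optional r p y
import sys; from h import *; from scipy.spatial.transform import Rotation as Ro
s=ctrl.get_state();R=Ro.from_euler("xyz",s["orientation"]);a=list(map(float,sys.argv[1:]))
print("t",s["time"],"pos",np.round(s["eef_pos"],4),"rpy",np.round(s["orientation"],4),"q",np.round(s["joints"],2),"F",np.round(s["ft_force"],2),"w",s["grip_width"])
print("axes\n",R.as_matrix().round(3))
print("units",(R.inv().apply(np.array(a[:3])-s["eef_pos"])/.025).round(2))
E
python3 go.py .6513 -.1233 .034
python3 - <<'E'
from h import *
c=ctrl.camera("side");cv2.imwrite("pics/s2.png",cv2.resize(c["image"][120:300,180:420],(800,600),interpolation=cv2.INTER_CUBIC))
E
```

```text
t 5.0833 pos [ 0.6677 -0.2021  0.1143] rpy [-3.132  -0.752   1.7691] q [-0.53  1.04  0.77  0.55  1.85 -0.71] F [-0.82  1.73 -1.01] w 0.046872068124114756
axes
 [[-0.144  0.979 -0.144]
 [ 0.716  0.203  0.668]
 [ 0.683 -0.007 -0.73 ]]
units [0.16 0.02 4.54]
```

View pics/s2.png

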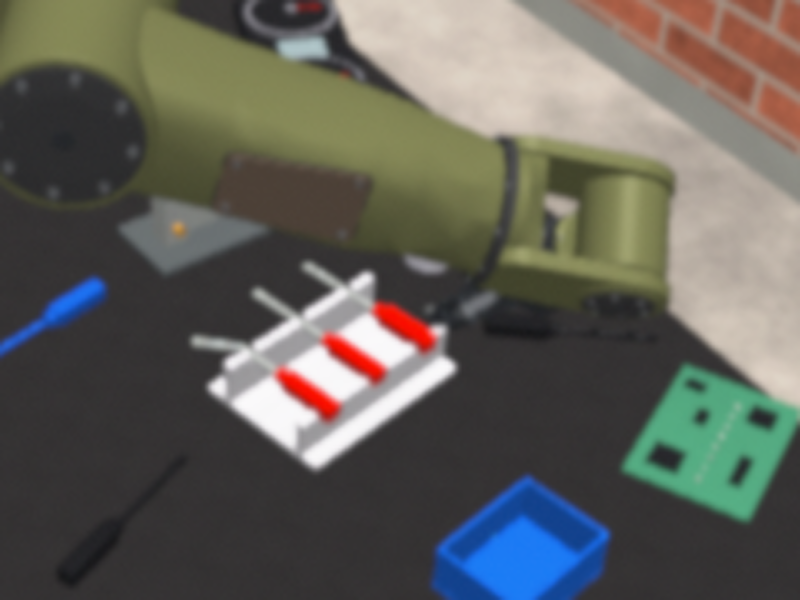

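The side view shows the wrist hiding most of the gripper. The drivers are undisturbed and the fingertips, at about (450,310), are behind the far driver's handle.

>>> {"method": "arm_command", "body": {"moves": [[[0.03, 0, 0.75, 0, 0, 0], [0.03, 0, 0.75, 0, 0, 0], [0.03, 0, 0.75, 0, 0, 0], [0.03, 0, 0.75, 0, 0, 0], [0.03, 0, 0.75, 0, 0, 0]]]}}

```text
time: 5.55
eef_pos: [0.6539, -0.1398, 0.057]
orientation: [3.139, -0.744, 1.775]
ft_force: [-0.0, -0.4, 0.9]
grip_width: 0.047
gripper_force: 0.0
```

>>> {"method": "arm_command", "body": {"moves": [[[0, 0, 0.4, 0, 0, 0], [0, 0, 0.35, 0, 0, 0], [0, 0, 0, 0, 0, 0], [0, 0, 0, 0, 0, 0]]]}}

```text
time: 5.88
eef_pos: [0.6517, -0.1277, 0.0426]
orientation: [3.14, -0.745, 1.774]
ft_force: [1.5, -0.4, -0.4]
grip_width: 0.0471
gripper_force: 0.0
```

```bash
python3 go.py .6513 -.1233 .034
python3 - <<'E'
from meas import *
c=ctrl.camera("top");cv2.imwrite("pics/t2.png",cv2.resize(c["image"][150:230,230:350],(800,533),interpolation=cv2.INTER_CUBIC))
E
```

```text
t 5.8833 pos [ 0.6517 -0.1277  0.0426] rpy [ 3.1404 -0.7453  1.7744] q [-0.45  1.    1.02  0.57  1.63 -0.77] F [ 1.52 -0.4  -0.39] w 0.04709716009905499
axes
 [[-0.149  0.98  -0.136]
 [ 0.72   0.201  0.664]
 [ 0.678  0.001 -0.735]]
units [-0.11  0.02  0.37]
```

View pics/t2.png

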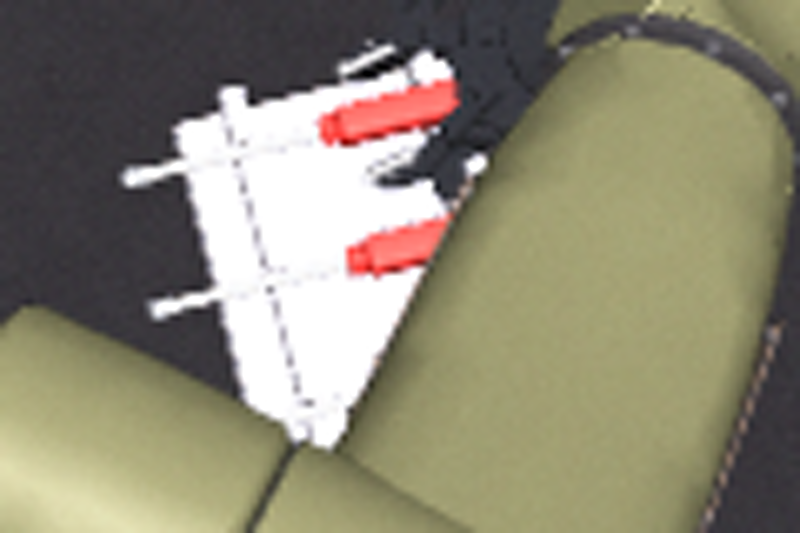

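The fingers straddle the far driver's handle, with fingertips at (365,60) and (395,165) and the handle centred between them at (390,112). Next: advance a little, then close.

>>> {"method": "arm_command", "body": {"moves": [[[-0.08, 0.02, 0.35, 0, 0, 0], [0, 0, 0, 0, 0, 0]]]}}

```text
time: 6.1
eef_pos: [0.6508, -0.1224, 0.033]
orientation: [-3.141, -0.746, 1.773]
ft_force: [-0.0, -0.6, -0.9]
grip_width: 0.0471
gripper_force: 0.0
```

>>> {"method": "arm_command", "body": {"moves": [[[0, 0, 0, 0, 0, 0], [0, 0, 0, 0, 0, 0], [0, 0, 0, 0, 0, 0], [0, 0, 0, 0, 0, 0], [0, 0, 0, 0, 0, 0]]], "fingers": 0}}

```text
time: 6.52
eef_pos: [0.6521, -0.1228, 0.0345]
orientation: [3.138, -0.744, 1.776]
ft_force: [9.2, 0.4, -1.5]
grip_width: 0.019
gripper_force: 58.8
```

```bash
python3 go.py .6513 -.1233 .19
```

```text
t 6.5167 pos [ 0.6521 -0.1228  0.0345] rpy [ 3.1376 -0.7444  1.7758] q [-0.44  1.    1.03  0.57  1.61 -0.77] F [ 9.2   0.36 -1.55] w 0.018959149878544964
axes
 [[-0.15   0.98  -0.134]
 [ 0.72   0.201  0.664]
 [ 0.678  0.003 -0.735]]
units [ 4.21 -0.02 -4.58]
```

>>> {"method": "arm_command", "body": {"moves": [[[0.3, 0, -0.33, 0, 0, 0], [0.62, 0, -0.68, 0, 0, 0], [0.62, 0, -0.68, 0, 0, 0], [0.62, 0, -0.68, 0, 0, 0], [0.62, 0, -0.68, 0, 0, 0]]]}}

```text
time: 6.93
eef_pos: [0.6511, -0.1235, 0.1383]
orientation: [-3.142, -0.746, 1.774]
ft_force: [0.8, 0.2, -1.4]
grip_width: 0.019
gripper_force: 59.3
```

>>> {"method": "arm_command", "body": {"moves": [[[0.62, 0, -0.68, 0, 0, 0], [0.62, 0, -0.68, 0, 0, 0], [0.62, 0, -0.68, 0, 0, 0], [0.62, 0, -0.68, 0, 0, 0], [0.62, 0, -0.68, 0, 0, 0]]]}}

```text
time: 7.35
eef_pos: [0.6512, -0.1242, 0.2534]
orientation: [-3.142, -0.746, 1.774]
ft_force: [0.5, 0.4, -1.7]
grip_width: 0.0194
gripper_force: 59.3
```

```bash
cat log.py >/dev/null; python3 go.py .6 0 .3
python3 - <<'E'
from meas import *
c=ctrl.camera("top");im=c["image"]
for o in reds(c,.055): print([np.round(x,3) for x in o])
cv2.imwrite("pics/t3.png",cv2.resize(im[110:240,180:380],(800,520),interpolation=cv2.INTER_CUBIC))
E
```

```text
t 7.35 pos [ 0.6512 -0.1242  0.2534] rpy [-3.1416 -0.7457  1.7737] q [-0.45  0.79  0.89  0.61  1.91 -0.57] F [ 0.49  0.4  -1.72] w 0.01935837664364785
axes
 [[-0.148  0.979 -0.137]
 [ 0.72   0.202  0.665]
 [ 0.679 -0.    -0.735]]
units [ 5.14 -1.    2.21]
[array([291.137, 146.822]), np.int32(73), array([ 0.725, -0.154]), np.float64(111.949), np.float64(-0.044), np.float64(0.035)]
[array([456.64 , 275.926]), np.int32(408), array([ 0.299, -0.675]), np.float64(95.705), np.float64(-0.086), np.float64(0.04)]
```

View pics/t3.png

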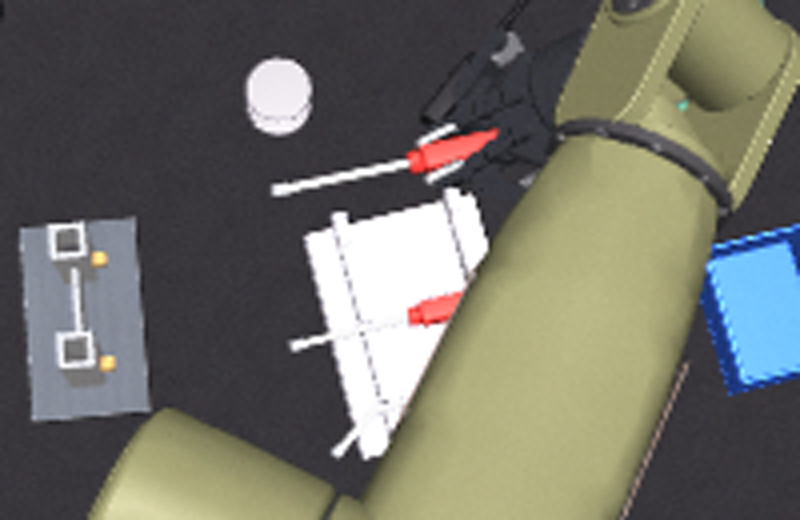

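The driver is held straight: its tip is at (277,190) and the handle at (450,150). The middle and bent drivers have not moved. Next I carry it over and stand it up.

>>> {"method": "arm_command", "body": {"moves": [[[0.64, -0.12, 0.28, 0, 0, 0], [0.64, -0.12, 0.28, 0, 0, 0], [0.64, -0.12, 0.28, 0, 0, 0], [0.64, -0.12, 0.28, 0, 0, 0], [0.64, -0.12, 0.28, 0, 0, 0]]]}}

```text
time: 7.82
eef_pos: [0.6196, -0.0457, 0.2808]
orientation: [-3.142, -0.746, 1.774]
ft_force: [0.9, -0.2, -0.4]
grip_width: 0.0194
gripper_force: 59.3
```

>>> {"method": "arm_command", "body": {"moves": [[[0.64, -0.12, 0.28, 0, -0.5, 0], [0.64, -0.12, 0.28, 0, -0.5, 0], [0.64, -0.12, 0.28, 0, -0.5, 0], [0, 0, 0, 0, -0.8, 0], [0, 0, 0, 0, -0.8, 0]]]}}

```text
time: 8.23
eef_pos: [0.6009, 0.0014, 0.2959]
orientation: [3.14, -0.432, 1.775]
ft_force: [0.1, 0.0, -1.1]
grip_width: 0.0194
gripper_force: 59.2
```

>>> {"method": "arm_command", "body": {"moves": [[[0, 0, 0, 0, -0.8, 0], [0, 0, 0, 0, -0.8, 0], [0, 0, 0, 0, -0.8, 0], [0, 0, 0, 0, -0.8, 0], [0, 0, 0, 0, -0.8, 0]]]}}

```text
time: 8.65
eef_pos: [0.6012, 0.0009, 0.2957]
orientation: [3.141, -0.032, 1.774]
ft_force: [-0.1, 0.5, -1.0]
grip_width: 0.0193
gripper_force: 59.2
```

>>> {"method": "arm_command", "body": {"moves": [[[0, 0, 0, 0, -0.8, 0], [0, 0, 0, 0, -0.8, 0], [0, 0, 0, 0, -0.8, 0], [0, 0, 0, 0, -0.8, 0], [0, 0, 0, 0, -0.8, 0]]]}}

```text
time: 9.07
eef_pos: [0.6012, 0.0011, 0.2958]
orientation: [3.14, 0.368, 1.774]
ft_force: [1.2, -0.2, -0.5]
grip_width: 0.0192
gripper_force: 59.2
```

>>> {"method": "arm_command", "body": {"moves": [[[0, 0, 0, 0, -0.8, 0], [0, 0, 0, 0, -0.8, 0], [0, 0, 0, 0, -0.8, 0], [0, 0, 0, 0, -0.8, 0], [0, 0, 0, 0, -0.6, 0]]]}}

```text
time: 9.48
eef_pos: [0.601, 0.0015, 0.2952]
orientation: [-3.142, 0.748, 1.775]
ft_force: [0.4, -0.6, -0.6]
grip_width: 0.0194
gripper_force: 59.2
```

```bash
python3 go.py .6348 .1437 .28
```

```text
t 9.4833 pos [0.601  0.0015 0.2952] rpy [-3.1416  0.748   1.7749] q [ 0.22  0.39  1.4  -0.76  1.42  0.16] F [ 0.4  -0.62 -0.63] w 0.019363073878198966
axes
 [[-0.149  0.979  0.138]
 [ 0.718  0.203 -0.666]
 [-0.68  -0.    -0.733]]
units [ 4.3   2.48 -3.16]
```

>>> {"method": "arm_command", "body": {"moves": [[[0.71, 0.41, -0.53, 0, 0, 0], [0.71, 0.41, -0.53, 0, 0, 0], [0.71, 0.41, -0.53, 0, 0, 0], [0.71, 0.41, -0.53, 0, 0, 0], [0.71, 0.41, -0.53, 0, 0, 0]]]}}

```text
time: 9.9
eef_pos: [0.6292, 0.1205, 0.2837]
orientation: [-3.141, 0.744, 1.774]
ft_force: [-0.6, 0.2, -1.1]
grip_width: 0.0191
gripper_force: 59.2
```

>>> {"method": "arm_command", "body": {"moves": [[[0.71, 0.41, -0.53, 0, 0, 0], [0, 0, 0, 0, -0.77, 0], [0, 0, 0, 0, 0, 0], [0, 0, 0, 0, 0, 0]]]}}

```text
time: 10.23
eef_pos: [0.6345, 0.1433, 0.2807]
orientation: [-3.139, 0.82, 1.777]
ft_force: [0.4, -0.7, -1.5]
grip_width: 0.0195
gripper_force: 59.3
```

```bash
python3 go.py .6348 .1427 .245
python3 - <<'E'
from meas import *
a=ctrl.camera("top")["image"];c=ctrl.camera("side")
for n in("top","side"):
    cc=ctrl.camera(n)
    for q in("driver_a","driver_a_tip"):
        for r in ctrl.spot_point(n,q)[:4]: print(n,q,np.round(r["conf"],2),np.round(r["uv"],1))
    s=ctrl.get_state();print("expected origin,tip,pocket px",*[proj(cc,(.632,.1564,z)).round(1) for z in(.26,.13,.1)])
A=cv2.resize(a[140:240,170:270],(500,500),interpolation=cv2.INTER_CUBIC)[:, :400];B=cv2.resize(c["image"][90:215,200:300],(400,500),interpolation=cv2.INTER_CUBIC)
cv2.imwrite("pics/p1.png",np.hstack([A,B]))
E
```

```text
t 10.2333 pos [0.6345 0.1433 0.2807] rpy [-3.1387  0.8196  1.7768] q [ 0.44  0.61  1.14 -0.79  1.61  0.29] F [ 0.44 -0.67 -1.45] w 0.019468941311248714
axes
 [[-0.14   0.979  0.147]
 [ 0.668  0.203 -0.716]
 [-0.731 -0.002 -0.682]]
units [1.03 0.01 0.99]
top driver_a 0.76 [297.3 131.2]
top driver_a 0.67 [287.5 184.2]
top driver_a 0.65 [388.3 271.2]
top driver_a 0.58 [189.7 151. ]
top driver_a_tip 0.78 [294.3 245.6]
top driver_a_tip 0.7 [252.4 193.4]
top driver_a_tip 0.55 [315.2 102.6]
top driver_a_tip 0.54 [354.8 281.5]
expected origin,tip,pocket px [189.8 156. ] [195.3 167.6] [196.4 169.9]
side driver_a 0.77 [341.7 218.4]
side driver_a 0.67 [208.4 282.1]
side driver_a 0.62 [249.5 121.6]
side driver_a 0.54 [195.2 215.2]
side driver_a_tip 0.77 [166.4 227.3]
side driver_a_tip 0.72 [257.7 208.7]
side driver_a_tip 0.66 [375. 225.]
side driver_a_tip 0.59 [226.1 314.9]
expected origin,tip,pocket px [250.8 123.7] [251.1 155.4] [251.1 162.3]
```

View pics/p1.png

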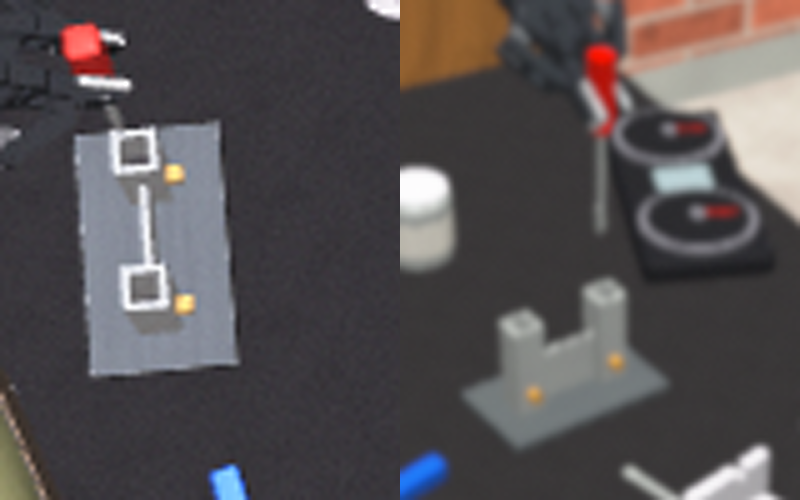

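The driver hangs vertical above the far pocket. In the side half the tip is at (600,233) and the mouth at (606,287). In the top half the handle end is at (80,42) and the mouth at (135,152).

Run:
```python
from meas import *
c=ctrl.camera("top");d=ctrl.camera("side")
def tri(u,v):
    o1,a=ray(c,u);o2,b=ray(d,v);A=np.c_[a,-b];t=np.linalg.lstsq(A,o2-o1,rcond=None)[0];p,q=o1+a*t[0],o2+b*t[1];return ((p+q)/2).round(4),np.linalg.norm(p-q).round(4)
im=c["image"];S=d["image"]
print("pocket tri",tri((196.8,170.2),(251.1,161.6)))
print("handle end",atz(c,(185.9,148.2),.341).round(4))
# subpixel blade column in side image
for r in range(126,150):
    print(r,S[r,243:258].astype(int).sum(1)) if r%3==0 else 0
for r in(159,161,163): print(r,S[r,240:264].astype(int).sum(1))
for z in(.19,.17,.166): print(z,proj(d,(.632,.1564,z)).round(2))
```

```text
pocket tri (array([0.6304, 0.1545, 0.1045]), np.float64(0.0008))
handle end [0.6305 0.1562 0.341 ]
126 [171 167 168 169 178 221 295 327 263 193 231 318 358 335 272]
129 [170 172 170 170 179 223 300 328 267 165 122 139 174 223 262]
132 [166 169 167 165 178 224 297 335 277 177 118 114 122 132 132]
135 [172 169 173 171 180 221 298 336 281 194 134 111 115 127 133]
138 [168 168 169 165 176 223 297 334 283 203 158 129 109 117 126]
141 [166 167 168 169 180 223 299 334 277 201 166 149 123 112 118]
144 [168 170 170 170 182 234 310 338 280 205 174 166 150 122 118]
147 [169 172 168 168 181 223 276 288 242 191 171 167 163 144 121]
159 [173 170 172 170 171 175 179 190 208 239 265 291 298 259 205 178 168 168
 167 159 136 111 100  97]
161 [169 169 168 171 188 239 326 387 423 437 438 450 456 433 373 296 217 175
 168 166 158 153 144 143]
163 [170 167 167 173 201 301 425 506 527 504 468 448 460 507 528 466 330 210
 172 169 166 168 166 170]
0.19 [250.94 141.15]
0.17 [250.99 145.98]
0.166 [251.   146.93]
```

>>> {"method": "arm_command", "body": {"moves": [[[0.37, 0.08, 0.34, 0, 0, 0], [0.37, 0, 0.34, 0, 0, 0], [0.37, 0, 0.34, 0, 0, 0], [0.37, 0, 0.34, 0, 0, 0], [0.2, 0, 0.18, 0, 0, 0]]]}}

```text
time: 11.15
eef_pos: [0.636, 0.1437, 0.2217]
orientation: [-3.137, 0.822, 1.777]
ft_force: [0.3, -0.3, -1.6]
grip_width: 0.019
gripper_force: 59.3
```

```bash
python3 go.py .6365 .1422 .182;  python3 - <<'E'
from meas import *
d=ctrl.camera("side")["image"];a=ctrl.camera("top")["image"]
for r in range(144,166,2): print(r,d[r,240:262].astype(int).sum(1))
E
```

```text
t 11.15 pos [0.636  0.1437 0.2217] rpy [-3.1369  0.8215  1.7772] q [ 0.43  0.66  1.19 -0.79  1.54  0.36] F [ 0.3  -0.33 -1.57] w 0.018997049959982696
axes
 [[-0.14   0.979  0.145]
 [ 0.667  0.202 -0.718]
 [-0.732 -0.003 -0.681]]
units [1.12 0.01 1.13]
144 [170 170 170 167 170 170 167 173 197 273 342 317 235 180 168 149 122 117
 172 286 371 339]
146 [165 169 170 170 169 171 169 171 202 279 344 317 233 179 168 159 137 115
 147 250 354 379]
148 [167 167 170 167 169 169 169 172 201 280 343 315 230 176 167 163 147 122
 113 162 243 314]
150 [167 171 170 172 172 170 169 172 202 279 343 316 231 177 168 167 161 141
 115 111 134 172]
152 [169 172 171 171 168 170 169 170 201 280 346 317 233 176 167 170 167 156
 130 106 108 124]
154 [171 172 170 170 169 168 166 170 201 282 343 315 232 179 170 166 167 165
 148 122 108 121]
156 [170 170 166 169 167 166 167 172 201 282 344 315 232 178 171 170 172 169
 159 138 113 111]
158 [169 170 172 169 169 168 167 174 205 287 344 322 249 194 177 171 169 168
 164 150 122  98]
160 [169 171 172 171 176 192 227 261 309 355 386 405 407 360 280 210 177 169
 168 162 149 131]
162 [170 168 168 173 197 290 409 479 492 467 436 426 444 469 470 403 284 192
 172 168 167 163]
164 [169 169 169 169 195 277 388 469 516 525 511 490 489 512 518 452 330 218
 176 168 168 170]
```

>>> {"method": "arm_command", "body": {"moves": [[[0.32, 0, 0.3, 0, 0, 0], [0.32, 0, 0.31, 0, 0, 0], [0.32, 0, 0.31, 0, 0, 0], [0.32, 0, 0.31, 0, 0, 0], [0, 0, 0, 0, 0, 0]]]}}

```text
time: 11.67
eef_pos: [0.6359, 0.1428, 0.1772]
orientation: [-3.136, 0.822, 1.778]
ft_force: [0.4, 0.3, -1.3]
grip_width: 0.0195
gripper_force: 59.3
```

>>> {"method": "arm_command", "body": {"moves": [[[0.06, 0, 0.055, 0, 0, 0], [0.06, 0, 0.055, 0, 0, 0], [0, 0, 0, 0, 0, 0]]]}}

```text
time: 11.92
eef_pos: [0.6367, 0.1432, 0.1764]
orientation: [3.141, 0.821, 1.773]
ft_force: [-0.4, -1.2, -1.8]
grip_width: 0.0192
gripper_force: 59.3
```

>>> {"method": "arm_command", "body": {"moves": [[[0.06, 0, 0.055, 0, 0, 0], [0.06, 0, 0.055, 0, 0, 0], [0, 0, 0, 0, 0, 0]]]}}

```text
time: 12.17
eef_pos: [0.6366, 0.1432, 0.172]
orientation: [-3.141, 0.821, 1.774]
ft_force: [-0.9, 0.1, 0.1]
grip_width: 0.0194
gripper_force: 59.3
```

>>> {"method": "arm_command", "body": {"moves": [[[0.03, 0, 0.028, 0, 0, 0], [0.03, 0, 0.028, 0, 0, 0], [0, 0, 0, 0, 0, 0]]]}}

```text
time: 12.42
eef_pos: [0.6366, 0.1432, 0.17]
orientation: [-3.141, 0.821, 1.774]
ft_force: [0.4, 0.4, -0.7]
grip_width: 0.019
gripper_force: 59.3
```

>>> {"method": "arm_command", "body": {"moves": [[[0.03, 0, 0.028, 0, 0, 0], [0.03, 0, 0.028, 0, 0, 0], [0, 0, 0, 0, 0, 0]]]}}

```text
time: 12.67
eef_pos: [0.6366, 0.1432, 0.1679]
orientation: [-3.141, 0.821, 1.774]
ft_force: [-0.3, 0.4, -0.9]
grip_width: 0.0193
gripper_force: 59.3
```

>>> {"method": "arm_command", "body": {"moves": [[[0.03, 0, 0.028, 0, 0, 0], [0.03, 0, 0.028, 0, 0, 0], [0, 0, 0, 0, 0, 0]]]}}

```text
time: 12.92
eef_pos: [0.6366, 0.1432, 0.1658]
orientation: [-3.141, 0.821, 1.774]
ft_force: [0.4, -1.2, -0.8]
grip_width: 0.019
gripper_force: 59.3
```

>>> {"method": "arm_command", "body": {"moves": [[[0.03, 0, 0.028, 0, 0, 0], [0.03, 0, 0.028, 0, 0, 0], [0, 0, 0, 0, 0, 0]]]}}

```text
time: 13.17
eef_pos: [0.6369, 0.1432, 0.1652]
orientation: [3.14, 0.822, 1.772]
ft_force: [-2.0, 0.1, 6.9]
grip_width: 0.0191
gripper_force: 60.6
```

Contact felt (fz went up by 8 N), so the floor is at tip z ≈ 0.05. I ease off until the contact is light, then release.

>>> {"method": "arm_command", "body": {"moves": [[[-0.025, 0, -0.023, 0, 0, 0], [0, 0, 0, 0, 0, 0], [0, 0, 0, 0, 0, 0]]]}}

```text
time: 13.42
eef_pos: [0.6368, 0.1432, 0.1652]
orientation: [3.141, 0.821, 1.773]
ft_force: [0.5, -0.3, 4.1]
grip_width: 0.019
gripper_force: 59.6
```

```bash
python3 go.py .6366 .1432 .165
python3 - <<'E'
from meas import *
d=ctrl.camera("side")["image"];a=ctrl.camera("top")["image"]
A=cv2.resize(a[120:220,160:240],(480,600),interpolation=cv2.INTER_CUBIC)[:, :400];B=cv2.resize(d[90:215,210:290],(384,600),interpolation=cv2.INTER_CUBIC)
cv2.imwrite("pics/p2.png",np.hstack([A,B]))
E
```

```text
t 13.4167 pos [0.6368 0.1432 0.1652] rpy [3.1407 0.8212 1.7732] q [ 0.43  0.72  1.24 -0.8   1.47  0.44] F [ 0.53 -0.25  4.05] w 0.018955415250833347
axes
 [[-0.137  0.979  0.148]
 [ 0.667  0.202 -0.717]
 [-0.732  0.001 -0.681]]
units [ 0.01 -0.01  0.01]
```

View pics/p2.png

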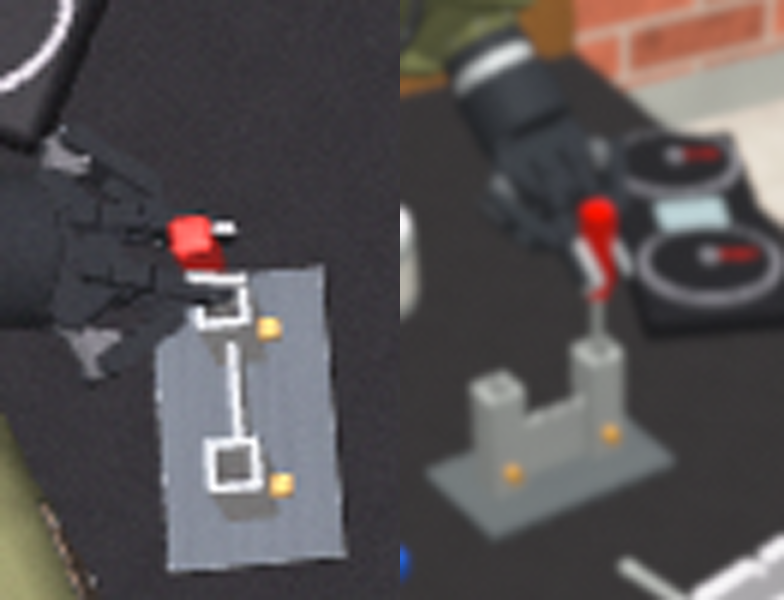

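The blade is inside the far pocket: top half at (220,300), side half at (598,340). Releasing.

>>> {"method": "arm_command", "body": {"moves": [[[0, 0, 0, 0, 0, 0], [0, 0, 0, 0, 0, 0], [0, 0, 0, 0, 0, 0], [0, 0, 0, 0, 0, 0]]], "fingers": 0.5}}

```text
time: 13.85
eef_pos: [0.6366, 0.1432, 0.1646]
orientation: [-3.141, 0.821, 1.774]
ft_force: [0.1, 0.1, 0.1]
grip_width: 0.0426
gripper_force: 0.0
```

>>> {"method": "arm_command", "body": {"moves": [[[0, 0, -0.3, 0, 0, 0], [0, 0, -0.5, 0, 0, 0], [0, 0, -0.8, 0, 0, 0], [0, 0, -0.9, 0, 0, 0], [0, 0, -0.9, 0, 0, 0]]]}}

```text
time: 14.27
eef_pos: [0.6237, 0.2056, 0.2244]
orientation: [3.141, 0.821, 1.773]
ft_force: [0.6, -0.2, -0.4]
grip_width: 0.0424
gripper_force: 0.0
```

>>> {"method": "arm_command", "body": {"moves": [[[0, 0, -0.9, 0, 0, 0], [0, 0, -0.9, 0, 0, 0], [0, 0, -0.9, 0, 0, 0], [0, 0, -0.9, 0, 0, 0], [0, 0, -0.9, 0, 0, 0]]]}}

```text
time: 14.68
eef_pos: [0.6067, 0.2864, 0.3013]
orientation: [3.141, 0.82, 1.774]
ft_force: [0.0, 0.9, -0.5]
grip_width: 0.0427
gripper_force: 0.0
```

```bash
python3 go.py .55 -.05 .32
python3 - <<'E'
from meas import *
d=ctrl.camera("side")["image"];a=ctrl.camera("top");
for o in reds(a,.055): print([np.round(x,3) for x in o])
a=a["image"]
A=cv2.resize(a[130:230,180:320],(560,400),interpolation=cv2.INTER_CUBIC)[:, :560];B=cv2.resize(d[90:215,225:275],(160,400),interpolation=cv2.INTER_CUBIC)
cv2.imwrite("pics/p3.png",np.hstack([A,B]))
E
```

```text
t 14.6833 pos [0.6067 0.2864 0.3013] rpy [3.1406 0.8201 1.7737] q [ 0.63  0.75  0.88 -0.76  1.84  0.34] F [ 0.01  0.88 -0.52] w 0.0426542910181505
axes
 [[-0.137  0.979  0.148]
 [ 0.668  0.202 -0.716]
 [-0.731  0.001 -0.682]]
units [-9.23 -4.94  8.79]
[array([182.059, 163.21 ]), np.int32(119), array([0.667, 0.211]), np.float64(64.918), np.float64(-0.028), np.float64(0.028)]
[array([290.35, 188.05]), np.int32(40), array([ 0.583, -0.149]), np.float64(95.7), np.float64(-0.039), np.float64(0.027)]
[array([298.237, 206.895]), np.int32(38), array([ 0.52 , -0.174]), np.float64(101.487), np.float64(-0.043), np.float64(0.031)]
[array([456.695, 275.988]), np.int32(410), array([ 0.299, -0.675]), np.float64(93.557), np.float64(-0.086), np.float64(0.04)]
```

View pics/p3.png

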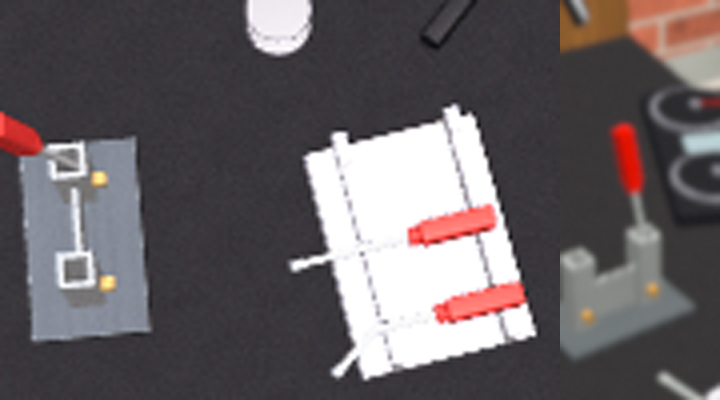

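The first driver stands in the far pocket, leaning slightly (side half, handle at (628,160)). The cradle's other two are unmoved, at top half (450,225) and (478,303). Next, the second driver.

>>> {"method": "arm_command", "body": {"moves": [[[-0.6, 0, -0.55, 0, 0, 0], [-0.6, 0, -0.55, 0, 0, 0], [-0.66, -0.35, 0.63, 0, 0, 0], [-0.66, -0.35, 0.63, 0, 0, 0], [-0.66, -0.35, 0.63, 0, 0, 0]]]}}

```text
time: 15.2
eef_pos: [0.5952, 0.2114, 0.3438]
orientation: [-3.141, 0.821, 1.775]
ft_force: [0.6, 0.2, 0.2]
grip_width: 0.0427
gripper_force: 0.0
```

>>> {"method": "arm_command", "body": {"moves": [[[-0.66, -0.35, 0.63, 0, 0, 0], [-0.66, -0.35, 0.63, 0, 0, 0], [-0.66, -0.35, 0.63, 0, 0, 0], [-0.66, -0.35, 0.63, 0, 0, 0], [-0.66, -0.35, 0.63, 0, 0, 0]]]}}

```text
time: 15.62
eef_pos: [0.5751, 0.0906, 0.3507]
orientation: [-3.141, 0.821, 1.774]
ft_force: [1.1, -0.7, -0.1]
grip_width: 0.0426
gripper_force: 0.0
```

>>> {"method": "arm_command", "body": {"moves": [[[-0.66, -0.35, 0.63, 0, 0, 0], [-0.66, -0.35, 0.63, 0, 0, 0], [-0.66, -0.35, 0.63, 0, 0, 0], [-0.66, -0.35, 0.63, 0, 0, 0], [-0.66, -0.35, 0.63, 0, 0, 0]]]}}

```text
time: 16.03
eef_pos: [0.5552, -0.0297, 0.3575]
orientation: [-3.141, 0.821, 1.774]
ft_force: [0.8, -0.4, 0.5]
grip_width: 0.0427
gripper_force: 0.0
```

>>> {"method": "arm_command", "body": {"moves": [[[-0.66, -0.35, 0.63, 0, 0, 0], [0, 0, 0, 0, 0.9, 0], [0, 0, 0, 0, 0.9, 0], [0, 0, 0, 0, 0.9, 0], [0, 0, 0, 0, 0.9, 0]]]}}

```text
time: 16.45
eef_pos: [0.5516, -0.0523, 0.3593]
orientation: [3.14, 0.456, 1.774]
ft_force: [0.3, 1.0, -0.1]
grip_width: 0.0428
gripper_force: 0.0
```

>>> {"method": "arm_command", "body": {"moves": [[[0, 0, 0, 0, 0.9, 0], [0, 0, 0, 0, 0.9, 0], [0, 0, 0, 0, 0.9, 0], [0, 0, 0, 0, 0.9, 0], [0, 0, 0, 0, 0.9, 0]]]}}

```text
time: 16.87
eef_pos: [0.5517, -0.0524, 0.3594]
orientation: [3.14, 0.007, 1.774]
ft_force: [-0.5, 1.3, -0.5]
grip_width: 0.0423
gripper_force: 0.0
```

>>> {"method": "arm_command", "body": {"moves": [[[0, 0, 0, 0, 0.9, 0], [0, 0, 0, 0, 0.9, 0], [0, 0, 0, 0, 0.9, 0], [0, 0, 0, 0, 0.9, 0], [0, 0, 0, 0, 0.9, 0]]]}}

```text
time: 17.28
eef_pos: [0.5517, -0.0526, 0.3592]
orientation: [3.141, -0.443, 1.774]
ft_force: [0.0, 0.4, -0.7]
grip_width: 0.0424
gripper_force: 0.0
```

>>> {"method": "arm_command", "body": {"moves": [[[0, 0, 0, 0, 0.9, 0], [0, 0, 0, 0, 0.9, 0], [0, 0, 0, 0, 0.9, 0], [0, 0, 0, 0, 0.36, 0], [0, 0, 0, 0, 0, 0]]]}}

```text
time: 17.7
eef_pos: [0.5517, -0.0533, 0.3574]
orientation: [-3.138, -0.749, 1.769]
ft_force: [-0.2, 0.4, -0.6]
grip_width: 0.0427
gripper_force: 0.0
```

```bash
python3 go.py .604 -.216 .122; python3 go.py .587 -.1355 .034|tail -1
```

```text
t 17.7 pos [ 0.5517 -0.0533  0.3574] rpy [-3.1379 -0.7485  1.7694] q [-0.41  0.44  1.2   0.63  1.92 -0.52] F [-0.19  0.4  -0.56] w 0.042682513779489784
axes
 [[-0.145  0.98  -0.138]
 [ 0.718  0.2    0.666]
 [ 0.681 -0.003 -0.733]]
units [-11.39   0.78   2.28]
units [-11.37   0.76   7.09]
```

>>> {"method": "arm_command", "body": {"moves": [[[-0.876, 0.06, 0.175, 0, 0, 0], [-0.876, 0.06, 0.175, 0, 0, 0], [-0.876, 0.06, 0.175, 0, 0, 0], [-0.876, 0.06, 0.175, 0, 0, 0], [-0.876, 0.06, 0.175, 0, 0, 0]]]}}

```text
time: 18.12
eef_pos: [0.5725, -0.1155, 0.2681]
orientation: [3.141, -0.743, 1.775]
ft_force: [0.4, -0.7, 0.4]
grip_width: 0.0426
gripper_force: 0.0
```

>>> {"method": "arm_command", "body": {"moves": [[[-0.876, 0.06, 0.175, 0, 0, 0], [-0.876, 0.06, 0.175, 0, 0, 0], [-0.876, 0.06, 0.175, 0, 0, 0], [-0.876, 0.06, 0.175, 0, 0, 0], [-0.876, 0.06, 0.175, 0, 0, 0]]]}}

```text
time: 18.53
eef_pos: [0.5933, -0.1784, 0.1778]
orientation: [3.141, -0.743, 1.775]
ft_force: [-1.0, -0.4, 0.7]
grip_width: 0.0427
gripper_force: 0.0
```

>>> {"method": "arm_command", "body": {"moves": [[[-0.876, 0.06, 0.175, 0, 0, 0], [-0.876, 0.06, 0.175, 0, 0, 0], [-0.876, 0.06, 0.175, 0, 0, 0], [0, 0, 0, 0, 0, 0], [0, 0, 0, 0, 0, 0]]]}}

```text
time: 18.95
eef_pos: [0.6052, -0.2155, 0.1237]
orientation: [-3.14, -0.745, 1.773]
ft_force: [-0.4, -0.4, 0.2]
grip_width: 0.0426
gripper_force: 0.0
```

```bash
python3 go.py .587 -.1355 .034
```

```text
t 18.95 pos [ 0.6052 -0.2155  0.1237] rpy [-3.14   -0.745   1.7726] q [-0.58  0.9   1.    0.51  1.79 -0.82] F [-0.37 -0.39  0.16] w 0.04257430098192241
axes
 [[-0.147  0.979 -0.138]
 [ 0.72   0.202  0.664]
 [ 0.678 -0.001 -0.735]]
units [-0.02 -0.06  4.86]
```

>>> {"method": "arm_command", "body": {"moves": [[[0, -0.02, 0.75, 0, 0, 0], [0, -0.02, 0.75, 0, 0, 0], [0, -0.02, 0.75, 0, 0, 0], [0, 0, 0.75, 0, 0, 0], [0, 0, 0.75, 0, 0, 0]]]}}

```text
time: 19.37
eef_pos: [0.5914, -0.1526, 0.0567]
orientation: [3.139, -0.743, 1.777]
ft_force: [0.7, -0.2, -0.2]
grip_width: 0.0427
gripper_force: 0.0
```

>>> {"method": "arm_command", "body": {"moves": [[[0, 0, 0.6, 0, 0, 0], [0, 0, 0.5, 0, 0, 0], [0, 0, 0, 0, 0, 0], [0, 0, 0, 0, 0, 0]]]}}

```text
time: 19.7
eef_pos: [0.5877, -0.1352, 0.0361]
orientation: [3.141, -0.744, 1.775]
ft_force: [-0.4, -0.9, -0.2]
grip_width: 0.0424
gripper_force: 0.0
```

```bash
python3 go.py .587 -.1355 .034
python3 - <<'E'
from meas import *
c=ctrl.camera("top")
for o in reds(c,.055): print([np.round(x,3) for x in o])
E
```

```text
t 19.7 pos [ 0.5877 -0.1352  0.0361] rpy [ 3.1405 -0.7441  1.7754] q [-0.5   0.89  1.24  0.54  1.55 -0.87] F [-0.37 -0.9  -0.19] w 0.04237110754701901
axes
 [[-0.15   0.979 -0.137]
 [ 0.72   0.203  0.663]
 [ 0.677  0.001 -0.736]]
units [-0.06 -0.03  0.06]
[array([182.059, 163.21 ]), np.int32(119), array([0.667, 0.211]), np.float64(64.918), np.float64(-0.028), np.float64(0.028)]
[array([290.571, 187.357]), np.int32(42), array([ 0.585, -0.15 ]), np.float64(105.26), np.float64(-0.035), np.float64(0.028)]
[array([456.66 , 275.954]), np.int32(409), array([ 0.299, -0.675]), np.float64(95.082), np.float64(-0.086), np.float64(0.04)]
```

Undisturbed; closing now.

>>> {"method": "arm_command", "body": {"moves": [[[-0.05, 0, 0.05, 0, 0, 0], [0, 0, 0, 0, 0, 0], [0, 0, 0, 0, 0, 0], [0, 0, 0, 0, 0, 0], [0, 0, 0, 0, 0, 0]]], "fingers": 0}}

```text
time: 20.17
eef_pos: [0.587, -0.1364, 0.0339]
orientation: [-3.141, -0.745, 1.774]
ft_force: [-7.5, -3.7, 5.0]
grip_width: 0.0194
gripper_force: 57.7
```

>>> {"method": "arm_command", "body": {"moves": [[[0, 0, 0, 0, 0, 0], [0.3, 0, -0.33, 0, 0, 0], [0.62, 0, -0.68, 0, 0, 0], [0.62, 0, -0.68, 0, 0, 0], [0.62, 0, -0.68, 0, 0, 0]]]}}

```text
time: 20.58
eef_pos: [0.5874, -0.1365, 0.1145]
orientation: [-3.141, -0.745, 1.773]
ft_force: [-0.4, -0.2, -0.6]
grip_width: 0.0193
gripper_force: 58.8
```

>>> {"method": "arm_command", "body": {"moves": [[[0.62, 0, -0.68, 0, 0, 0], [0.62, 0, -0.68, 0, 0, 0], [0.62, 0, -0.68, 0, 0, 0], [0.62, 0, -0.68, 0, 0, 0], [0.62, 0, -0.68, 0, 0, 0]]]}}

```text
time: 21.0
eef_pos: [0.5875, -0.1371, 0.2299]
orientation: [3.141, -0.744, 1.774]
ft_force: [-0.1, -0.0, -0.4]
grip_width: 0.019
gripper_force: 58.8
```

```bash
python3 go.py .55 0.02 .32
```

```text
t 21.0 pos [ 0.5875 -0.1371  0.2299] rpy [ 3.1412 -0.7445  1.7735] q [-0.5   0.67  1.14  0.56  1.83 -0.7 ] F [-0.11 -0.01 -0.43] w 0.019032769525776993
axes
 [[-0.148  0.98  -0.136]
 [ 0.72   0.201  0.664]
 [ 0.678  0.    -0.735]]
units [ 7.19 -0.2   1.73]
```

>>> {"method": "arm_command", "body": {"moves": [[[0.72, -0.02, 0.17, 0, 0, 0], [0.72, -0.02, 0.17, 0, 0, 0], [0.72, -0.02, 0.17, 0, 0, 0], [0.72, -0.02, 0.17, 0, 0, 0], [0.72, -0.02, 0.17, 0, 0, 0]]]}}

```text
time: 21.42
eef_pos: [0.5687, -0.058, 0.2746]
orientation: [3.141, -0.745, 1.774]
ft_force: [1.0, -0.7, -0.9]
grip_width: 0.0188
gripper_force: 58.9
```

>>> {"method": "arm_command", "body": {"moves": [[[0.72, -0.02, 0.17, 0, 0, 0], [0.72, -0.02, 0.17, 0, 0, 0], [0.72, -0.02, 0.17, 0, 0, 0], [0.72, -0.02, 0.17, 0, 0, 0], [0.72, -0.02, 0.17, 0, 0, 0]]]}}

```text
time: 21.83
eef_pos: [0.5499, 0.0211, 0.3201]
orientation: [3.141, -0.745, 1.774]
ft_force: [-0.5, -0.3, 0.2]
grip_width: 0.0191
gripper_force: 58.9
```

>>> {"method": "arm_command", "body": {"moves": [[[0, 0, 0, 0, -0.8, 0], [0, 0, 0, 0, -0.8, 0], [0, 0, 0, 0, -0.8, 0], [0, 0, 0, 0, -0.8, 0], [0, 0, 0, 0, -0.8, 0]]]}}

```text
time: 22.25
eef_pos: [0.5502, 0.0203, 0.32]
orientation: [3.14, -0.341, 1.774]
ft_force: [-0.8, -1.1, -1.8]
grip_width: 0.019
gripper_force: 58.7
```

>>> {"method": "arm_command", "body": {"moves": [[[0, 0, 0, 0, -0.8, 0], [0, 0, 0, 0, -0.8, 0], [0, 0, 0, 0, -0.8, 0], [0, 0, 0, 0, -0.8, 0], [0, 0, 0, 0, -0.8, 0]]]}}

```text
time: 22.67
eef_pos: [0.5502, 0.0204, 0.3201]
orientation: [3.14, 0.059, 1.773]
ft_force: [0.3, -0.0, -1.2]
grip_width: 0.019
gripper_force: 58.6
```

>>> {"method": "arm_command", "body": {"moves": [[[0, 0, 0, 0, -0.8, 0], [0, 0, 0, 0, -0.8, 0], [0, 0, 0, 0, -0.8, 0], [0, 0, 0, 0, -0.8, 0], [0, 0, 0, 0, -0.8, 0]]]}}

```text
time: 23.08
eef_pos: [0.5502, 0.0206, 0.32]
orientation: [3.139, 0.458, 1.773]
ft_force: [-0.2, -0.6, 0.4]
grip_width: 0.0193
gripper_force: 58.7
```

>>> {"method": "arm_command", "body": {"moves": [[[0, 0, 0, 0, -0.8, 0], [0, 0, 0, 0, -0.8, 0], [0, 0, 0, 0, -0.8, 0], [0, 0, 0, 0, -0.8, 0], [0, 0, 0, 0, -0.5, 0]]]}}

```text
time: 23.5
eef_pos: [0.5499, 0.0209, 0.3192]
orientation: [3.14, 0.829, 1.774]
ft_force: [-0.6, -0.1, -1.5]
grip_width: 0.0192
gripper_force: 58.7
```

```bash
python3 go.py .547 .1341 .29
```

```text
t 23.5 pos [0.5499 0.0209 0.3192] rpy [3.1403 0.8288 1.7737] q [ 0.3   0.29  1.51 -0.83  1.48  0.24] F [-0.64 -0.1  -1.45] w 0.019243848065059445
axes
 [[-0.136  0.979  0.15 ]
 [ 0.662  0.202 -0.722]
 [-0.737  0.001 -0.676]]
units [ 3.87  0.8  -2.49]
```

>>> {"method": "arm_command", "body": {"moves": [[[0.645, 0.13, -0.415, 0, 0, 0], [0.645, 0.13, -0.415, 0, 0, 0], [0.645, 0.13, -0.415, 0, 0, 0], [0.645, 0.13, -0.415, 0, 0, 0], [0.645, 0.13, -0.415, 0, 0, 0]]]}}

```text
time: 23.92
eef_pos: [0.5471, 0.1155, 0.2953]
orientation: [3.14, 0.824, 1.772]
ft_force: [0.8, 0.9, -1.3]
grip_width: 0.0194
gripper_force: 58.7
```

>>> {"method": "arm_command", "body": {"moves": [[[0.645, 0.13, -0.415, 0, 0, 0], [0, 0, 0, 0, 0, 0], [0, 0, 0, 0, 0, 0], [0, 0, 0, 0, 0, 0]]]}}

```text
time: 24.25
eef_pos: [0.5468, 0.1328, 0.2907]
orientation: [3.141, 0.825, 1.773]
ft_force: [-1.0, -0.6, -0.7]
grip_width: 0.0195
gripper_force: 58.7
```

```bash
python3 go.py .5473 .1346 .2217
python3 - <<'E'
from meas import *
d=ctrl.camera("side");c=ctrl.camera("top")
S=d["image"];cv2.imwrite("pics/x.png",S)
for z in(.19,.1): print(z,proj(d,(.5427,.1478,z)).round(1))
for r in range(140,162,2): print(r,S[r,218:240].astype(int).sum(1))
for r in (166,168,170,172): print(r,S[r,214:246].astype(int).sum(1))
for o in reds(c,.341)+reds(d,.29): print([np.round(x,3) for x in o])
E
```

```text
t 24.25 pos [0.5468 0.1328 0.2907] rpy [3.1406 0.8248 1.7729] q [ 0.48  0.42  1.41 -0.78  1.6   0.38] F [-1.02 -0.56 -0.69] w 0.01953503854566033
axes
 [[-0.136  0.979  0.148]
 [ 0.665  0.201 -0.719]
 [-0.734  0.001 -0.679]]
units [2.07 0.03 1.83]
0.19 [229.4 148.8]
0.1 [230.3 170.2]
140 [167 167 168 168 172 169 172 171 188 250 326 338 264 192 170 168 168 169
 168 166 166 167]
142 [169 170 167 167 166 167 170 168 188 247 324 338 270 192 171 171 168 168
 167 167 168 167]
144 [169 166 167 168 167 166 165 167 181 235 313 338 278 203 171 169 170 167
 167 167 167 166]
146 [168 167 169 167 167 169 167 164 176 223 300 336 284 204 172 167 167 164
 166 167 165 165]
148 [169 168 167 167 166 168 166 169 179 220 297 337 288 212 175 169 169 167
 169 166 167 167]
150 [166 164 168 168 167 169 169 168 176 216 294 342 303 222 176 169 169 170
 172 169 167 170]
152 [164 165 164 163 166 166 166 171 181 219 289 332 302 226 174 168 165 167
 168 165 167 168]
154 [170 166 167 166 170 167 167 169 174 194 222 239 223 190 170 167 167 163
 163 166 164 167]
156 [168 168 167 170 169 170 170 169 169 170 169 170 17
[... 1072 characters left out ...]
7 , -0.146]), np.float64(101.487), np.float64(-0.035), np.float64(0.025)]
[array([456.695, 275.988]), np.int32(410), array([ 0.291, -0.55 ]), np.float64(93.557), np.float64(-0.069), np.float64(0.032)]
[array([228.217, 113.991]), np.int32(115), array([0.571, 0.207]), np.float64(68.656), np.float64(-0.098), np.float64(0.067)]
[array([245.777, 138.51 ]), np.int32(157), array([0.548, 0.033]), np.float64(67.674), np.float64(-0.063), np.float64(0.066)]
[array([272.186, 237.863]), np.int32(102), array([ 0.391, -0.398]), np.float64(102.17), np.float64(-0.028), np.float64(0.03)]
[array([480.879, 379.569]), np.int32(58), array([ 0.528, -0.879]), np.float64(4.14), np.float64(-0.015), np.float64(0.018)]
```

>>> {"method": "arm_command", "body": {"moves": [[[0.37, 0, 0.32, 0, 0, 0], [0.37, 0, 0.32, 0, 0, 0], [0.37, 0, 0.32, 0, 0, 0], [0.37, 0, 0.32, 0, 0, 0], [0.35, 0, 0.32, 0, 0, 0]]]}}

```text
time: 24.77
eef_pos: [0.5463, 0.1346, 0.2277]
orientation: [-3.14, 0.825, 1.775]
ft_force: [-0.2, 0.0, -1.5]
grip_width: 0.0198
gripper_force: 58.7
```

```bash
python3 go.py .5473 .1346 .182
python3 - <<'E'
from meas import *
c=ctrl.camera("top");S=ctrl.camera("side")["image"]
A=cv2.resize(c["image"][140:220,165:225],(450,600),interpolation=cv2.INTER_CUBIC);B=cv2.resize(S[110:190,210:255],(337,600),interpolation=cv2.INTER_CUBIC)
cv2.imwrite("pics/p4.png",np.hstack([A,B]))
for z in(.19,.11,.1): print(proj(c,(.5427,.1478,z)).round(1))
E
```

```text
t 24.7667 pos [0.5463 0.1346 0.2277] rpy [-3.1399  0.8252  1.7749] q [ 0.49  0.48  1.47 -0.78  1.51  0.46] F [-0.15  0.01 -1.5 ] w 0.01976199603226859
axes
 [[-0.138  0.979  0.147]
 [ 0.664  0.201 -0.72 ]
 [-0.735 -0.001 -0.678]]
units [1.34 0.04 1.25]
[194.9 191.3]
[198.  196.5]
[198.4 197.1]
```

View pics/p4.png

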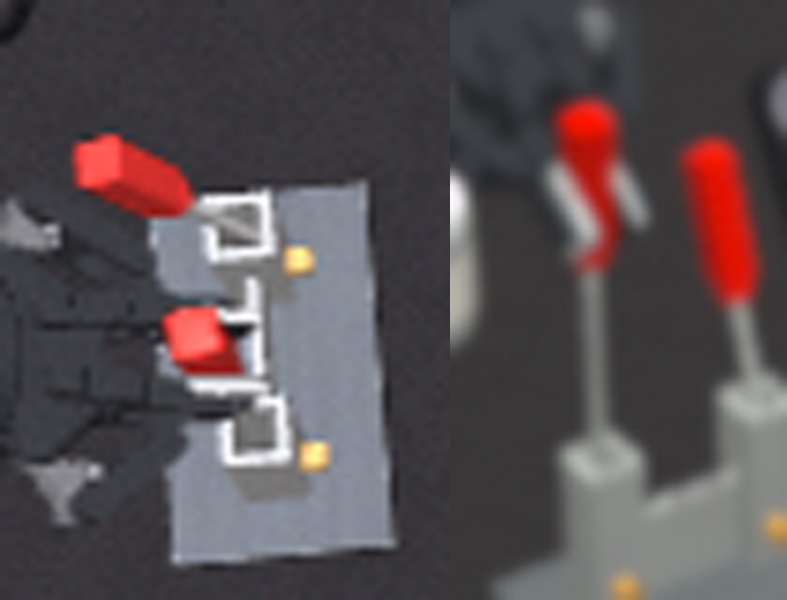

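Both halves show the second blade right above the near pocket: top half mouth at (255,432), side half blade (598,420) over mouth (600,450). The first driver leans toward the gripper at (130,175), so I check the clearance before lowering.

Run:
```python
from meas import *
c=ctrl.camera("top");d=ctrl.camera("side")
def tri(u,v):
    o1,a=ray(c,u);o2,b=ray(d,v);t=np.linalg.lstsq(np.c_[a,-b],o2-o1,rcond=None)[0];p,q=o1+a*t[0],o2+b*t[1];return ((p+q)/2).round(4),np.linalg.norm(p-q).round(4)
T=lambda U:(U[0]/7.5+165-.4,U[1]/7.5+140-.4);Sd=lambda U:((U[0]-450)/7.5+210-.4,U[1]/7.5+110-.4)
print("lean handle end",tri(T((97,163)),Sd((711,148))))
print("lean handle front",tri(T((188,200)),Sd((741,300))))
g=np.array([.5435,.148,.2277+.013]);z=np.array([.147,-.72,-.678]);y=np.array([.979,.201,0])
for b in(.06,.075,.09,.105): 
  for h in (.045,.055): X=g-b*z+h*y;print(b,h,X.round(3),((proj(c,X)-[164.6,139.6])*7.5).round())
```

```text
lean handle end (array([0.628 , 0.1983, 0.2179]), np.float64(0.0005))
lean handle front (array([0.6307, 0.1723, 0.1467]), np.float64(0.002))
0.06 0.045 [0.579 0.2   0.281] [ 60. 244.]
0.06 0.055 [0.589 0.202 0.281] [ 56. 218.]
0.075 0.045 [0.577 0.211 0.292] [ 27. 243.]
0.075 0.055 [0.586 0.213 0.292] [ 22. 217.]
0.09 0.045 [0.574 0.222 0.302] [ -8. 241.]
0.09 0.055 [0.584 0.224 0.302] [-12. 216.]
0.105 0.045 [0.572 0.233 0.312] [-43. 240.]
0.105 0.055 [0.582 0.235 0.312] [-47. 214.]
```

>>> {"method": "arm_command", "body": {"moves": [[[0.3, 0.01, 0.275, 0, 0, 0], [0.3, 0.01, 0.275, 0, 0, 0], [0.3, 0.01, 0.275, 0, 0, 0], [0.3, 0.01, 0.275, 0, 0, 0], [0.26, 0, 0.24, 0, 0, 0]]]}}

```text
time: 25.38
eef_pos: [0.5473, 0.135, 0.1786]
orientation: [-3.14, 0.825, 1.775]
ft_force: [0.0, -0.0, -1.5]
grip_width: 0.0191
gripper_force: 58.7
```

>>> {"method": "arm_command", "body": {"moves": [[[0, 0, 0, 0, 0, 0], [0, 0, 0, 0, 0, 0]]]}}

```text
time: 25.55
eef_pos: [0.5474, 0.135, 0.1796]
orientation: [-3.14, 0.825, 1.775]
ft_force: [0.3, -0.3, -0.6]
grip_width: 0.0195
gripper_force: 58.7
```

>>> {"method": "arm_command", "body": {"moves": [[[0.03, 0, 0.028, 0, 0, 0], [0.03, 0, 0.028, 0, 0, 0], [0, 0, 0, 0, 0, 0]]]}}

```text
time: 25.8
eef_pos: [0.5475, 0.1351, 0.1783]
orientation: [3.141, 0.825, 1.773]
ft_force: [0.7, -0.9, -0.6]
grip_width: 0.0195
gripper_force: 58.7
```

>>> {"method": "arm_command", "body": {"moves": [[[0.03, 0, 0.028, 0, 0, 0], [0.03, 0, 0.028, 0, 0, 0], [0, 0, 0, 0, 0, 0]]]}}

```text
time: 26.05
eef_pos: [0.5474, 0.1351, 0.1759]
orientation: [-3.141, 0.825, 1.774]
ft_force: [-0.2, 0.7, -0.9]
grip_width: 0.0191
gripper_force: 58.7
```

>>> {"method": "arm_command", "body": {"moves": [[[0.035, 0, 0.033, 0, 0, 0], [0.035, 0, 0.033, 0, 0, 0], [0, 0, 0, 0, 0, 0]]]}}

```text
time: 26.3
eef_pos: [0.5474, 0.135, 0.1733]
orientation: [-3.141, 0.825, 1.774]
ft_force: [-0.1, 0.0, -0.5]
grip_width: 0.0191
gripper_force: 58.7
```

>>> {"method": "arm_command", "body": {"moves": [[[0.03, 0, 0.028, 0, 0, 0], [0.03, 0, 0.028, 0, 0, 0], [0, 0, 0, 0, 0, 0]]]}}

```text
time: 26.55
eef_pos: [0.5474, 0.135, 0.1713]
orientation: [-3.141, 0.825, 1.774]
ft_force: [-0.6, 0.3, -1.5]
grip_width: 0.0194
gripper_force: 58.7
```

>>> {"method": "arm_command", "body": {"moves": [[[0.035, 0, 0.033, 0, 0, 0], [0.035, 0, 0.033, 0, 0, 0], [0, 0, 0, 0, 0, 0]]]}}

```text
time: 26.8
eef_pos: [0.5474, 0.135, 0.1688]
orientation: [-3.141, 0.825, 1.774]
ft_force: [-0.5, 0.3, -1.2]
grip_width: 0.0191
gripper_force: 58.7
```

>>> {"method": "arm_command", "body": {"moves": [[[0.03, 0, 0.028, 0, 0, 0], [0.03, 0, 0.028, 0, 0, 0], [0, 0, 0, 0, 0, 0]]]}}

```text
time: 27.05
eef_pos: [0.5474, 0.135, 0.1668]
orientation: [-3.141, 0.825, 1.774]
ft_force: [0.2, -0.4, -0.9]
grip_width: 0.0191
gripper_force: 58.7
```

>>> {"method": "arm_command", "body": {"moves": [[[0.035, 0, 0.033, 0, 0, 0], [0.035, 0, 0.033, 0, 0, 0], [0, 0, 0, 0, 0, 0]]]}}

```text
time: 27.3
eef_pos: [0.5474, 0.1349, 0.1644]
orientation: [-3.141, 0.825, 1.774]
ft_force: [-0.0, -0.8, -1.2]
grip_width: 0.0193
gripper_force: 58.7
```

>>> {"method": "arm_command", "body": {"moves": [[[0.03, 0, 0.028, 0, 0, 0], [0.03, 0, 0.028, 0, 0, 0], [0, 0, 0, 0, 0, 0]]]}}

```text
time: 27.55
eef_pos: [0.5474, 0.1349, 0.1624]
orientation: [-3.141, 0.825, 1.774]
ft_force: [-0.8, 0.5, -2.1]
grip_width: 0.0192
gripper_force: 58.7
```

>>> {"method": "arm_command", "body": {"moves": [[[0.035, 0, 0.033, 0, 0, 0], [0.035, 0, 0.033, 0, 0, 0], [0, 0, 0, 0, 0, 0]]]}}

```text
time: 27.8
eef_pos: [0.5474, 0.1349, 0.1599]
orientation: [-3.141, 0.825, 1.774]
ft_force: [-0.4, -0.5, -1.0]
grip_width: 0.0193
gripper_force: 58.7
```

>>> {"method": "arm_command", "body": {"moves": [[[0.03, 0, 0.028, 0, 0, 0], [0.03, 0, 0.028, 0, 0, 0], [0, 0, 0, 0, 0, 0]]]}}

```text
time: 28.05
eef_pos: [0.5474, 0.1349, 0.1579]
orientation: [-3.141, 0.825, 1.774]
ft_force: [0.2, 0.2, -1.2]
grip_width: 0.0192
gripper_force: 58.7
```

>>> {"method": "arm_command", "body": {"moves": [[[0.035, 0, 0.033, 0, 0, 0], [0.035, 0, 0.033, 0, 0, 0], [0, 0, 0, 0, 0, 0]]]}}

```text
time: 28.3
eef_pos: [0.5474, 0.1349, 0.1555]
orientation: [-3.141, 0.825, 1.774]
ft_force: [-0.6, 0.4, -0.5]
grip_width: 0.019
gripper_force: 58.7
```

>>> {"method": "arm_command", "body": {"moves": [[[0.03, 0, 0.028, 0, 0, 0], [0.03, 0, 0.028, 0, 0, 0], [0, 0, 0, 0, 0, 0]]]}}

```text
time: 28.55
eef_pos: [0.5475, 0.1349, 0.1535]
orientation: [-3.141, 0.825, 1.774]
ft_force: [-0.3, -0.2, -1.4]
grip_width: 0.0195
gripper_force: 58.7
```

>>> {"method": "arm_command", "body": {"moves": [[[0.035, 0, 0.033, 0, 0, 0], [0.035, 0, 0.033, 0, 0, 0], [0, 0, 0, 0, 0, 0]]]}}

```text
time: 28.8
eef_pos: [0.5475, 0.1348, 0.151]
orientation: [-3.141, 0.825, 1.774]
ft_force: [0.0, 0.6, -0.2]
grip_width: 0.0191
gripper_force: 58.7
```

>>> {"method": "arm_command", "body": {"moves": [[[0.03, 0, 0.028, 0, 0, 0], [0.03, 0, 0.028, 0, 0, 0], [0, 0, 0, 0, 0, 0]]]}}

```text
time: 29.05
eef_pos: [0.5475, 0.1348, 0.149]
orientation: [-3.141, 0.825, 1.774]
ft_force: [-0.1, -0.4, -1.4]
grip_width: 0.0193
gripper_force: 58.7
```

>>> {"method": "arm_command", "body": {"moves": [[[0.035, 0, 0.033, 0, 0, 0], [0.035, 0, 0.033, 0, 0, 0], [0, 0, 0, 0, 0, 0]]]}}

```text
time: 29.3
eef_pos: [0.5475, 0.1348, 0.1466]
orientation: [-3.141, 0.825, 1.774]
ft_force: [-0.7, 0.4, -0.6]
grip_width: 0.0193
gripper_force: 58.7
```

>>> {"method": "arm_command", "body": {"moves": [[[0.03, 0, 0.028, 0, 0, 0], [0.03, 0, 0.028, 0, 0, 0], [0, 0, 0, 0, 0, 0]]]}}

```text
time: 29.55
eef_pos: [0.5475, 0.1348, 0.1445]
orientation: [-3.141, 0.825, 1.774]
ft_force: [-0.0, -0.2, -0.9]
grip_width: 0.0191
gripper_force: 58.7
```

>>> {"method": "arm_command", "body": {"moves": [[[0.035, 0, 0.033, 0, 0, 0], [0.035, 0, 0.033, 0, 0, 0], [0, 0, 0, 0, 0, 0]]]}}

```text
time: 29.8
eef_pos: [0.5474, 0.1348, 0.1421]
orientation: [-3.141, 0.825, 1.774]
ft_force: [0.4, -0.3, -0.9]
grip_width: 0.0194
gripper_force: 58.7
```

>>> {"method": "arm_command", "body": {"moves": [[[0.03, 0, 0.028, 0, 0, 0], [0.03, 0, 0.028, 0, 0, 0], [0, 0, 0, 0, 0, 0]]]}}

```text
time: 30.05
eef_pos: [0.5475, 0.1348, 0.1401]
orientation: [-3.141, 0.825, 1.774]
ft_force: [-1.7, 0.4, -0.7]
grip_width: 0.0188
gripper_force: 58.7
```

>>> {"method": "arm_command", "body": {"moves": [[[0.035, 0, 0.033, 0, 0, 0], [0.035, 0, 0.033, 0, 0, 0], [0, 0, 0, 0, 0, 0]]]}}

```text
time: 30.3
eef_pos: [0.5475, 0.1347, 0.1376]
orientation: [-3.141, 0.825, 1.774]
ft_force: [-0.8, 0.4, -1.3]
grip_width: 0.0193
gripper_force: 58.7
```

>>> {"method": "arm_command", "body": {"moves": [[[0.03, 0, 0.028, 0, 0, 0], [0.03, 0, 0.028, 0, 0, 0], [0, 0, 0, 0, 0, 0]]]}}

```text
time: 30.55
eef_pos: [0.5479, 0.1348, 0.1371]
orientation: [3.14, 0.826, 1.772]
ft_force: [-2.2, 0.6, 9.8]
grip_width: 0.0193
gripper_force: 60.5
```

Contact with the floor again. I ease off and release as before.

>>> {"method": "arm_command", "body": {"moves": [[[-0.035, 0, -0.033, 0, 0, 0], [0, 0, 0, 0, 0, 0], [0, 0, 0, 0, 0, 0]]]}}

```text
time: 30.8
eef_pos: [0.5477, 0.1348, 0.1373]
orientation: [3.141, 0.825, 1.773]
ft_force: [0.4, 1.0, 3.1]
grip_width: 0.0195
gripper_force: 59.0
```

>>> {"method": "arm_command", "body": {"moves": [[[0, 0, 0, 0, 0, 0], [0, 0, 0, 0, 0, 0], [0, 0, 0, 0, 0, 0], [0, 0, 0, 0, 0, 0]]], "fingers": 0.45}}

```text
time: 31.13
eef_pos: [0.5475, 0.1347, 0.1369]
orientation: [-3.141, 0.825, 1.774]
ft_force: [-0.2, 0.5, -0.3]
grip_width: 0.0383
gripper_force: 0.0
```

>>> {"method": "arm_command", "body": {"moves": [[[0, 0, -0.3, 0, 0, 0], [0, 0, -0.5, 0, 0, 0], [0, 0, -0.8, 0, 0, 0], [0, 0, -0.9, 0, 0, 0], [0, 0, -0.9, 0, 0, 0]]]}}

```text
time: 31.55
eef_pos: [0.5345, 0.1973, 0.1963]
orientation: [3.141, 0.825, 1.774]
ft_force: [0.1, -0.3, -0.7]
grip_width: 0.0385
gripper_force: 0.0
```

>>> {"method": "arm_command", "body": {"moves": [[[0, 0, -0.9, 0, 0, 0], [0, 0, -0.9, 0, 0, 0], [0, 0, -0.9, 0, 0, 0], [0, 0, -0.9, 0, 0, 0], [0, 0, -0.5, 0, 0, 0]]]}}

```text
time: 31.97
eef_pos: [0.5191, 0.2721, 0.267]
orientation: [3.138, 0.823, 1.773]
ft_force: [-0.4, -0.8, -0.1]
grip_width: 0.0382
gripper_force: 0.0
```

>>> {"method": "arm_command", "body": {"moves": [[[0, 0, 0, 0, 0, 0], [0, 0, 0, 0, 0, 0], [0, 0, 0, 0, 0, 0]]]}}

```text
time: 32.22
eef_pos: [0.5196, 0.2694, 0.2638]
orientation: [-3.14, 0.825, 1.775]
ft_force: [-0.3, -0.5, -0.4]
grip_width: 0.0387
gripper_force: 0.0
```

Run:
```python
from meas import *
c=ctrl.camera("top");d=ctrl.camera("side")
for o in reds(c)+reds(d): print([np.round(x,3) for x in o])
for n in("tin","spool","parts_box"):
    for r in ctrl.spot_point("top",n)[:1]: print(n,atz(c,r["uv"],0).round(3))
for z in(.012+.12-.0175,.1345): print(proj(c,(.5427,.1478,z)).round(1),proj(d,(.5427,.1478,z)).round(1))
print(ctrl.get_state()["time"])
```

```text
[array([182.059, 163.21 ]), np.int32(119), array([0.667, 0.211]), np.float64(64.918), np.float64(-0.028), np.float64(0.028)]
[array([192.06 , 192.567]), np.int32(67), array([0.567, 0.175]), np.float64(44.271), np.float64(-0.02), np.float64(0.02)]
[array([298.237, 206.895]), np.int32(38), array([ 0.521, -0.175]), np.float64(101.487), np.float64(-0.043), np.float64(0.031)]
[array([456.66 , 276.024]), np.int32(409), array([ 0.299, -0.676]), np.float64(91.537), np.float64(-0.086), np.float64(0.04)]
[array([245.778, 138.608]), np.int32(158), array([0.73 , 0.387]), np.float64(67.428), np.float64(-0.083), np.float64(0.088)]
[array([228.057, 153.981]), np.int32(157), array([0.614, 0.316]), np.float64(67.181), np.float64(-0.078), np.float64(0.075)]
[array([272.186, 237.863]), np.int32(102), array([ 0.523, -0.184]), np.float64(102.17), np.float64(-0.037), np.float64(0.04)]
[array([480.879, 379.569]), np.int32(58), array([ 0.704, -0.823]), np.float64(4.14), np.float64(-0.021), np.float64(0.024)]
spool [ 0.772 -0.019  0.   ]
parts_box [ 0.598 -0.431  0.   ]
[197.8 196.2] [230.2 166.8]
[197.1 195. ] [230.  162.2]
32.4667
```

```bash
python3 -c "
from rig import ctrl
print(ctrl.finish_job())"
```

```text
the job is handed in; nothing more can be done
None
```

I stood both straight screwdrivers blade-down, one in each pocket of the holder, lowering each until it touched the floor before letting go; the last pictures showed the bent one still lying in place in the cradle, and the job was handed in at about 32 s (no verdict was returned).

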